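Load the curing box, shut its flap and set the interlock

TASK

Stand every T-section coupon on the floor of the curing box, upright on its flat foot and gripped gently because it is not cured yet (no finger pressing harder than 40 N). Then swing the flap shut and press it down until its tab drops behind the front rim, slide the tongue key fully home into the interlock switch's slot, and only then press the start button fully. Leave the other tools and materials where they are.

Things in the scene. Friction and masses are not known exactly. Their poses are not given: they have to be found in the camera images.
- coupon1: One of up to five alike pale T-section coupons (absent: None), about 60 g. Flat foot 52 mm (its x) by 44 mm (its y) by 8 mm; on it an upright web 24 mm (x) by 12 mm (y) by 42 mm high, to be gripped across y. Total height 50 mm; origin at its centre, 25 mm over its underside, z up. Uncured: the web dents if a finger presses with over 40 N; grip with 20 to 30 N.
- coupon2: One of up to five alike pale T-section coupons (absent: None), about 60 g. Flat foot 52 mm (its x) by 44 mm (its y) by 8 mm; on it an upright web 24 mm (x) by 12 mm (y) by 42 mm high, to be gripped across y. Total height 50 mm; origin at its centre, 25 mm over its underside, z up. Uncured: the web dents if a finger presses with over 40 N; grip with 20 to 30 N.
- coupon3: One of up to five alike pale T-section coupons (absent: None), about 60 g. Flat foot 52 mm (its x) by 44 mm (its y) by 8 mm; on it an upright web 24 mm (x) by 12 mm (y) by 42 mm high, to be gripped across y. Total height 50 mm; origin at its centre, 25 mm over its underside, z up. Uncured: the web dents if a finger presses with over 40 N; grip with 20 to 30 N.
- coupon4: One of up to five alike pale T-section coupons (absent: None), about 60 g. Flat foot 52 mm (its x) by 44 mm (its y) by 8 mm; on it an upright web 24 mm (x) by 12 mm (y) by 42 mm high, to be gripped across y. Total height 50 mm; origin at its centre, 25 mm over its underside, z up. Uncured: the web dents if a finger presses with over 40 N; grip with 20 to 30 N.
- coupon5: One of up to five alike pale T-section coupons (absent: None), about 60 g. Flat foot 52 mm (its x) by 44 mm (its y) by 8 mm; on it an upright web 24 mm (x) by 12 mm (y) by 42 mm high, to be gripped across y. Total height 50 mm; origin at its centre, 25 mm over its underside, z up. Uncured: the web dents if a finger presses with over 40 N; grip with 20 to 30 N.
- lightbox: Grey open-topped curing box fixed to the table, outside 180 mm (its x) by 200 mm (its y) by 63 mm high, walls and floor 6 mm. Origin at the centre of its underside; its front wall (-x) is nearest the robot, its flap is hinged on its far (+x) top edge.
- tray (a point): Centre of the box's inner floor (168 by 188 mm), 6 mm above the table; axes as the box's.
- flap (a joint): Angle of the box's flap (rad): 0 fully shut, flat on the box; starts open at 1.75 to 1.95, leaning back past upright; stop at 2.0. Stiff hinge (0.22 N m of friction): it stays where left. The flap is an amber pane in an aluminium frame, 182 mm long from the hinge, 200 mm wide, 8 mm thick, without a handle: swing it by pushing on its outer face. Shut and caught it reads 0.015 or less.
- tab_nose (a point): Tip of the sprung steel tab, 40 mm wide, under the middle of the flap's free edge. At a flap angle of about 0.08 it lands on a catch inside the front rim; pressing the flap's free edge down with up to about 15 N makes it click past and drop behind the rim, which holds the flap at 0.
- flap_hinge (a point): Point on the hinge line at the middle of the box's far top edge, 63 mm above the table. The flap's inner face lies in the hinge line's plane, its 8 mm thickness on the outer side.
- flap_edge (a point): Point on the flap's outer face (top face when shut), on its middle line, 165 mm from the hinge, 17 mm from its free edge: the place to push or press.
- key: Loose tongue key (interlock actuator), 90 g, standing on the table: steel foot 32 by 32 by 6 mm, black upright grip 28 mm (its x) by 16 mm (its y) by 50 mm rising from it, total height 56 mm, and a flat steel tongue sticking out along its +x. Origin on the grip's axis half-way up, 28 mm above its underside. Grip it across y.
- key_tip (a point): Middle of the tongue's front end. The tongue is 15 mm wide, 4 mm thick, 46 mm long, level, its middle 12 mm above the key's underside; the tip is 60 mm ahead (+x) of the key's origin.
- switch: Grey interlock switch housing fixed to the table, 52 mm (its x) by 48 mm by 42 mm high. Origin on the table under the middle of its slotted front face, +x pointing into the housing.
- slot (a point): Middle of the slot's mouth in the switch's front face, 12 mm above the table, +x pointing straight in. The slot is level, 19 mm wide, 8 mm high, 32 mm deep; flared steel guides at either side reach 8 mm ahead of the face. With the key standing on the table its tongue is level with the slot and slides in along +x until the tip meets the slot's end, 32 mm in.
- start (a joint): Travel of the start push button (m): 0 released, 0.006 fully pressed, sprung, about 5 N to press fully, moves down.
- start_top (a point): Centre of the top of the round start button (32 mm across), which sits on a grey control pod 80 by 70 by 40 mm fixed to the table.
- tape: Bystander, to be left alone: roll of tape, 50 mm across, 24 mm high. Origin at the centre of its underside.
- cup: Bystander, to be left alone: white mixing cup, 66 mm across, 70 mm high. Origin at the centre of its underside.
- spatula: Bystander, to be left alone: spatula, 200 mm long, lying flat. Origin under its middle.
- brush: Bystander, to be left alone: brush, 160 mm long, lying flat. Origin under its middle.
- resin: Bystander, to be left alone: closed white jar, 60 mm across, 120 mm high. Origin at the centre of its underside.
- weight: Bystander, to be left alone: steel weight, 60 mm across, 40 mm high. Origin at the centre of its underside.
There are look-alikes about, which are no part of the job. Leave any purple or red look-alike of the switch alone.

How it is judged (in metres and radians):
On the way, in this order (a step that is already met when the one before it is completed fails the run):
1. every coupon present stands upright on the box's floor (x of coupon1 in the frame of tray between -0.075 and 0.075 m and y of coupon1 in the frame of tray between -0.085 and 0.085 m and z of coupon1 in the frame of tray between 0.018 and 0.031 m and angle between each of coupon1, coupon2, coupon3, coupon4, coupon5's own z axis and vertical below 0.15 rad and x of coupon2 in the frame of tray between -0.075 and 0.075 m and y of coupon2 in the frame of tray between -0.085 and 0.085 m and z of coupon2 in the frame of tray between 0.018 and 0.031 m and x of coupon3 in the frame of tray between -0.075 and 0.075 m and y of coupon3 in the frame of tray between -0.085 and 0.085 m and z of coupon3 in the frame of tray between 0.018 and 0.031 m and x of coupon4 in the frame of tray between -0.075 and 0.075 m and y of coupon4 in the frame of tray between -0.085 and 0.085 m and z of coupon4 in the frame of tray between 0.018 and 0.031 m and x of coupon5 in the frame of tray between -0.075 and 0.075 m and y of coupon5 in the frame of tray between -0.085 and 0.085 m and z of coupon5 in the frame of tray between 0.018 and 0.031 m and linear speed of each of coupon1, coupon2, coupon3, coupon4, coupon5 below 0.02 m/s), for 0.2 s.
2. the flap is shut with its tab behind the rim (value of joint flap below 0.025 rad), for 0.2 s.
3. the key's tongue is fully home in the switch slot, with the flap shut (value of joint flap below 0.025 rad and x of key_tip in the frame of slot above 0.024 m and y of key_tip in the frame of slot between -0.006 and 0.006 m and z of key_tip in the frame of slot between -0.006 and 0.006 m and angle between the x axis of key and the x axis of slot, either way round below 0.2 rad), for 0.2 s.
4. the start button is pressed, with the flap shut and the tongue home (all of step 3 and value of joint start above 0.004 m), for 0.05 s.
At the end, for the whole second after the job is handed in: Every coupon present stands on the box's floor upright within 0.15 rad (not on another coupon or on the rim), the flap is within 0.025 rad of shut, the tongue is at least 24 mm into the slot, within 6 mm of its middle and 0.2 rad of straight, the button is released, and all are at rest (all of step 1 and all of step 3 and linear speed of key below 0.02 m/s and value of joint start below 0.002 m); the robot touches nothing.
It fails at once if the fingers squeeze a coupon with more than 90 N in all (both fingers added, 45 N each) (contact force between the fingers and coupon1 above 90 N or contact force between the fingers and coupon2 above 90 N or contact force between the fingers and coupon3 above 90 N or contact force between the fingers and coupon4 above 90 N or contact force between the fingers and coupon5 above 90 N).
It fails at once if a bystander is moved by more than 40 mm (distance of any of tape, cup, spatula, brush, resin, weight from where it was at the start of the episode above 0.04 m).
Of coupon1, coupon2, coupon3, coupon4, coupon5 only 3 to 5 are there at a start; the rules pass over those that are not, and their reading is None.
At some moment in a run one of coupon1, coupon2, coupon3, coupon4, coupon5, key may be knocked a few centimetres aside while the robot is not near it.
Once in a run the grip may slacken for a moment while it holds something.
It also fails if it takes over 210 s, if anything falls off the work surface, if the arm or the gripper's body presses on something with over 40 N, if the wrist force passes 120 N, or if a joint passes its speed limit or range.

ROBOT

A 6-joint arm with a two-finger parallel gripper is mounted at the origin on the work surface. World frame = base frame: x ahead of the robot, y to its left, z up, the work surface at z = 0. Lengths are in mm, angles in rad, forces in N, time in s.
With the tool pointing down it reaches from about 350 to 775 mm from the base axis. Payload 5.5 kg.
Tool frame: the origin (TCP) lies midway between the tips of the shut fingers; the grasp point (between the pads) lies 19 mm behind it (env.grip_depth is the z of the grasp point in the tool frame, in mm); z points along the fingers, y is the direction in which the jaws open and shut (so a half turn about z gives the same grasp; the last joint's range is limited). The gripper opens to 85 mm and grips with 20 to 120 N. Pads are 22 mm wide; open, the fingers measure 114 mm over their backs; the gripper's body (76 mm by 85 mm) begins 54 mm behind the grasp point. The pads swing forward as they close: fully open they stand 13 mm farther back than shut.
Start: joints at [0.964, 0.313, 0.046, 1.304, 0, 1.431], TCP at [258.798, 513.513, 231.323] pointing down, gripper open.
Joint ranges: [-2.76, 2.76], [-0.86, 1.69], [-1.03, 1.26], [-2.2, 2.34], [-1.47, 1.5], [-3.14, 3.14]. Speed limits (rad/s): [2.57, 2.57, 3.14, 3.14, 3.14, 3.14].

INTERFACE

Orientations are given as a unit quaternion [x, y, z, w].
In Python, from workcell import env gives the robot as it stands. The module is installed in compiled form; this text tells all that it offers.
- The arm moves only by the tool move_arm, never from a script. Its argument "targets" is a list of rows, each a list of 4 numbers: the shift along the tool's x, y, z in m, then the turn about the tool's z in degrees. In form: [[tx, ty, tz, roll], ...]. A call has 1 to 8 rows; each row is the pose to reach, as a shift and turn from the pose measured when the call began, along the tool's axes at that moment; what a row does not reach only later rows make up. A row lasts 1/10 s, in which the tool goes at most 50 mm and 8.59 degrees, less where a joint would pass 70% of its speed; a pose out of reach is approached as far as the arm can. A call with a gripper value outside its range is refused whole. "grip" is the finger opening in m, from 0 to 0.0854, set as the call begins (left out, the last holds). The fingers move at their own pace and stop on an object; "squeeze" is the grip in N (left out, the last holds). Time passes only in rows, so rows that repeat a pose let the fingers close. It gives the time, the measured TCP pose, the force and the opening at its end, in the units of the state.
- env.read_state(): the state, without advancing time (a new reading comes with each control period).
- env.get_image(name): name is "side" or "top" or "wrist"; returns a dict with "image" (384x512x3 uint8, red, green, blue), "depth" (384x512 float32, mm along the optical axis (not along the pixel's ray), 0 where there is no reading), "fx", "fy", "cx", "cy" (pixels), "rvec" (rotation vector, rad) and "tvec" (3), from world to camera coordinates, as OpenCV has them. Camera axes: x right, y down, z forward; pixel columns grow to the right and rows downward; lengths in mm; the calibration is good to about 2 mm. A picture is of the moment at which its call begins.
- env.job_done(): hands the job in, once; it reports no verdict.
Trained networks look in a picture, given as the dict that the camera call returned (one of the last four; its "shot" number tells which), for a name from the list of things; names that differ only in an ending like _2 or _b are one class to them, and where a whole thing is asked for, a point or a joint stands for the part that bears it (a point fixed in the world has none). Each returns a list of dicts, best first, with "p" (0 to 1); they miss things now and then, are a little off and sometimes report something else, mostly with a low value. They report only what shows in the picture. A call takes as long as a camera call. They do not tell look-alikes from the thing itself.
- env.silhouettes(picture, name): "mask" (384x512 bool, what is visible of it) and "box" ([left, top, right, bottom] in pixels, round what is visible of it).
The state is a dict: "clock": time; "q": joint angles; "dq": joint speeds; "joint_torque": joint torques, N m; "eef_pos": TCP position; "orientation": TCP orientation; "ft_force": force on the tool from outside, world axes, zero at the start; "moment": the same for the moment, N m; "finger_gap": finger opening in mm.
Only numpy, scipy, OpenCV 4.12 (cv2) and the standard library are available. Lean on these libraries where they do the work, as an engineer would, in place of code of your own. Each camera call takes 0.05 s, during which the arm holds its last target. There are 200 camera calls.

## Working session

There is one attempt and no reset: what is moved stays moved. The work goes in short steps, Python scripts to look and compute and a tool call to move; the robot and the scene stay as the last step left them, time stands still between calls to the robot, and variables do not carry over. Pictures are saved under pics/ and viewed, about 12 in all and at most 16, crops included, and the job is handed in when it is done.

Besides the shell and the picture viewer there is one more tool, called after "Emit:" by a JSON object that holds its "api" and its "payload", one argument or row to a line. move_arm: Moves the arm, as the interface text tells. Its arguments: {"type":"object","properties":{"targets":{"type":"array"},"grip":{"type":"number"},"squeeze":{"type":"number"}},"required":["targets"]}

```bash
mkdir -p pics; cat > h.py <<'E'
from workcell import env
import numpy as np, cv2
from scipy.spatial.transform import Rotation as R
def T(p):
    return R.from_rotvec(np.ravel(p["rvec"])).as_matrix(), np.ravel(p["tvec"])
def cloud(p):
    d=p["depth"].astype(float); v,u=np.mgrid[:384,:512]
    c=np.stack([(u-p["cx"])/p["fx"]*d,(v-p["cy"])/p["fy"]*d,d],-1)
    r,t=T(p); w=(c-t)@r; w[d<=0]=np.nan; return w
def save(p,n,box=None,s=1.5):
    im=p["image"][:,:,::-1]
    if box: im=im[box[1]:box[3],box[0]:box[2]]
    cv2.imwrite("pics/"+n,cv2.resize(im,None,fx=s,fy=s,interpolation=cv2.INTER_CUBIC))
def st():
    s=env.read_state(); return s
def delta(xyz,yaw=None):
    s=st(); r=R.from_quat(s["orientation"]).as_matrix()
    d=r.T@(np.array(xyz)-s["eef_pos"])/1000
    return d.round(4)
E
python3 - <<'E'
from h import *
s=st(); print(s); print(env.grip_depth)
for n in ("top","side"):
    p=env.get_image(n); save(p,n+"0.png"); w=cloud(p)
    np.save(n+"w.npy",w); np.save(n+"i.npy",p["image"])
    for o in ["coupon1","lightbox","flap","key","switch","start","tape","cup","spatula","brush","resin","weight"]:
        for k in env.silhouettes(p,o):
            m=k["mask"]; q=w[m]; q=q[~np.isnan(q[:,0])]
            print(n,o,round(k["p"],2),np.round(k["box"]).astype(int), np.median(q,0).round() if len(q) else None, q.min(0).round(),q.max(0).round())
E
```

```text
{'clock': 0.0, 'q': array([ 9.64393660e-01,  3.14008563e-01,  4.49605854e-02,  1.30362221e+00,
       -2.29819875e-06,  1.43115069e+00]), 'dq': array([-0.00085888,  0.00035738, -0.00137868, -0.0006954 , -0.00112799,
        0.00157977]), 'joint_torque': array([-1.01172693e-03, -4.80628252e+01,  2.98533618e+01,  1.93017366e-02,
       -2.93199846e-04, -9.49355922e-06]), 'eef_pos': array([258.4734401 , 513.03744039, 230.39672937]), 'orientation': array([ 2.31265659e-01,  9.72890188e-01, -8.72915454e-04, -3.40378324e-04]), 'ft_force': array([ 0.06767683,  0.22184852, -0.10785744]), 'moment': array([-0.01867009, -0.01899024, -0.0201935 ]), 'finger_gap': 85.71601028745732}
-18.700000000000003
top coupon1 0.88 [370 200 387 222] [ 435. -328.   10.] [ 407. -357.   -3.] [ 466. -306.   55.]
top coupon1 0.81 [295 196 313 219] [ 451. -132.   10.] [ 427. -157.   -1.] [ 481. -112.   54.]
top coupon1 0.73 [259 197 274 222] [451. -32.  10.] [426. -56.  -0.] [480. -11.  58.]
top coupon1 0.64 [257 144 270 154] [599. -29.  63.] [585. -45.  54.] [615. -16.  68.]
top coupon1 0.63 [326 197 346 220] [ 444.
[... 3072 characters left out ...]
rt 0.38 [187 169 226 275] [623. 198. 164.] [ 592. -114.   -6.] [691. 289. 246.]
side tape 0.67 [246 140 261 154] [ 533. -225.   17.] [ 508. -255.   -6.] [ 562. -198.   30.]
side tape 0.63 [189 168 294 297] [553. 192.  33.] [411. -30.  -8.] [701. 303. 246.]
side cup 0.73 [262  83 280 108] [ 505. -422.   48.] [ 475. -472.   -1.] [ 537. -399.   75.]
side spatula 0.82 [270 281 333 342] [394. 358.   4.] [295. 255.  -4.] [453. 421.  25.]
side brush 0.45 [232 303 261 348] [502. 421.  97.] [474. 322.  -5.] [540. 436. 127.]
side resin 0.87 [236 301 262 346] [501. 421. 101.] [474. 329.  -3.] [532. 436. 127.]
side weight 0.52 [303  94 322 114] [ 351. -419.   37.] [ 321. -462.    2.] [ 380. -398.   47.]
```

View pics/top0.png

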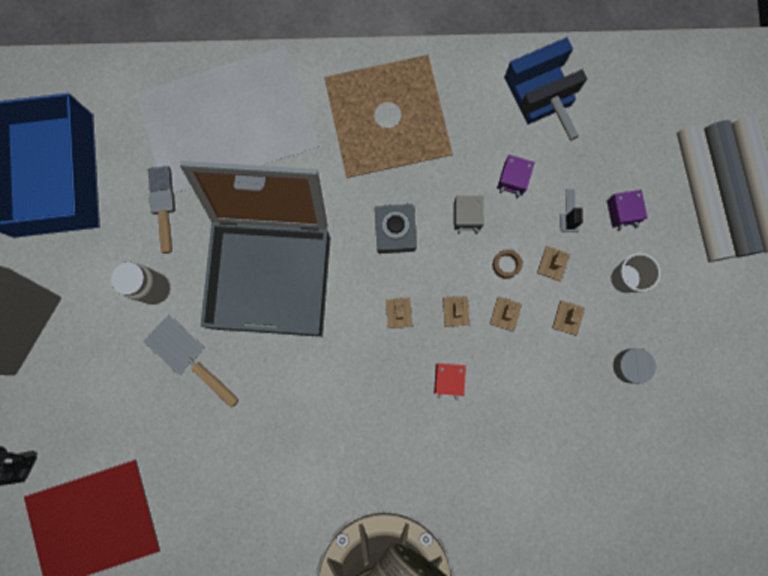

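View pics/side0.png

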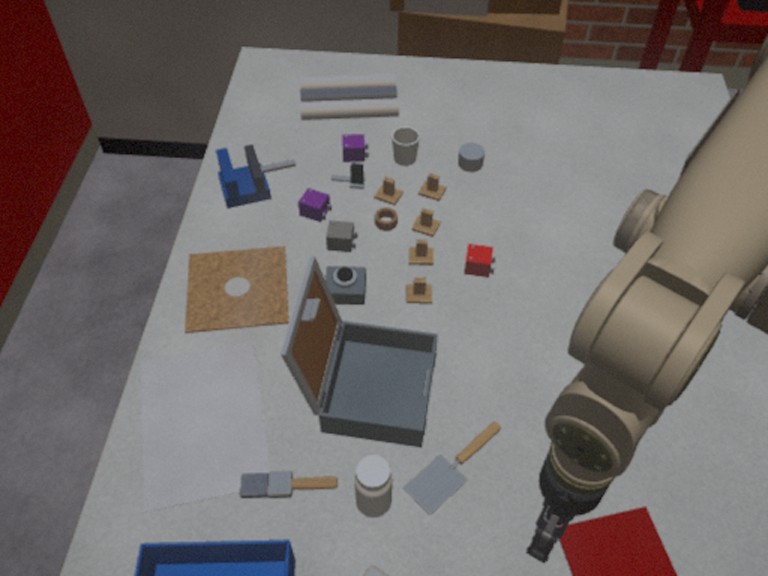

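Five coupons (top view, in picture pixels): (399,312), (456,310), (506,314), (569,318) and (554,263). The grey switch is at (469,212), and the purple ones (517,174), (628,207) and the red one (450,380) are look-alikes. The key is at (572,212) with its tongue towards +x. Next I measure the poses.

```bash
cat >> h.py <<'E'
def rect(q):
    (c,s,a)=cv2.minAreaRect(q[:,:2].astype(np.float32)); return np.round(c,1),np.round(s,1),round(a,1)
def near(w,x,y,r,z0,z1):
    q=w.reshape(-1,3); q=q[~np.isnan(q[:,0])]
    return q[(abs(q[:,0]-x)<r)&(abs(q[:,1]-y)<r)&(q[:,2]>z0)&(q[:,2]<z1)]
E
python3 - <<'E'
from h import *
W={n:np.load(n+"w.npy") for n in("top","side")}
for nm,x,y in [("A",451,-32),("B",451,-132),("C",444,-219),("D",435,-328),("E",533,-307)]:
    for n in W:
        f=near(W[n],x,y,40,5,13); t=near(W[n],x,y,40,44,58)
        print(nm,n,"foot",rect(f),"webtop",rect(t),t[:,:2].mean(0).round(1),len(t))
for n in W:
    q=near(W[n],560,190,150,57,66);q=q[q[:,0]<645]; print("box",n,rect(q)); q=near(W[n],540,190,60,2,9);print("floor z",q[:,2].mean())
    q=near(W[n],615,190,110,60,260); q=q[q[:,0]<720]; a=np.polyfit(q[:,2],q[:,0],1); print("flap x=a z+b",a,np.arctan(a[0])+np.pi/2, q[:,2].max())
    q=near(W[n],620,-160,45,38,48); print("switch",rect(q),q[:,2].mean())
    q=near(W[n],620,-160,55,6,34); q=q[q[:,0]<594]; print(" guides",len(q),q.mean(0) if len(q) else 0)
    q=near(W[n],600,-340,30,45,62); print("key grip",rect(q),q.mean(0))
    q=near(W[n],640,-340,36,8,18); print("key tongue",rect(q),len(q))
    q=near(W[n],598,-29,25,50,70); print("button",rect(q),q.mean(0)); 
    q=near(W[n],598,-29,60,36,44); print("pod",rect(q),q[:,2].mean())
E
```

```text
A top foot (array([451.5, -34. ]), array([71.2, 75.9]), 1.3) webtop (array([452. , -33.8]), array([10.3, 23.6]), 89.3) [451.4 -33.6] 48
A side foot (array([452.6, -34.2]), array([53.7, 71. ]), 87.8) webtop (array([450.3, -32.7]), array([23.4, 12.7]), 16.9) [449.8 -31.1] 33
B top foot (array([ 451.4, -132.5]), array([78.6, 77.3]), 1.1) webtop (array([ 453.5, -134.5]), array([22.8, 11.5]), 6.8) [ 453.5 -134.2] 44
B side foot (array([ 445.9, -126.2]), array([62.1, 65.6]), 5.7) webtop (array([ 451.8, -134.2]), array([21.8, 18.7]), 2.2) [ 451.6 -133.1] 36
C top foot (array([ 443.8, -222.5]), array([78.7, 71.1]), 4.9) webtop (array([ 447.8, -221.4]), array([12.2, 24.2]), 71.3) [ 447.4 -221.1] 50
C side foot (array([ 444.9, -216.4]), array([72.8, 73.7]), 88.4) webtop (array([ 445.8, -219.8]), array([15.1, 23.7]), 70.8) [ 446. -219.] 33
D top foot (array([ 439.6, -326.7]), array([76.4, 72.2]), 75.5) webtop (array([ 438.1, -331.2]), array([12.3, 23.9]), 74.7) [ 438.2 -330.8] 52
D side foot (array([ 434.2, -330.2]), array([83.4, 56.9]), 68.2) webtop (array([ 435.4, -329.9]), array([18.9, 23.9]
[... 905 characters left out ...]
30.3]), array([79.9, 69.8]), 2.6) 40.853623275257725
box side (array([510.3, 194.2]), array([207.2, 182.4]), 85.1)
floor z 5.945918948406717
flap x=a z+b [2.86316679e-01 5.72888545e+02] 1.8496528267071652 246.07277329480112
switch (array([ 624.5, -160.1]), array([52.7, 52. ]), 88.8) 42.053810582264674
 guides 11 [ 591.22041806 -166.08478975   12.11901155]
key grip (array([ 607.9, -341.1]), array([23.8, 28.4]), 88.4) [ 608.29229619 -339.86516482   53.20633593]
key tongue (array([ 634.8, -342.9]), array([26.5, 64.8]), 75.8) 61
button (array([597.6, -27.5]), array([44.5, 45. ]), 7.1) [597.35691492 -25.34568128  57.65655816]
pod (array([598.5, -28.9]), array([78.5, 72.6]), 2.6) 39.95065138488577
```

```bash
cat >> h.py <<'E'
def yaw():
    r=R.from_quat(st()["orientation"]).as_matrix(); return np.degrees(np.arctan2(r[1,1],r[0,1]))
def plan(x,y,z,yw,frm=None):
    "frm: (x,y,z,yaw) assumed start; yw: world angle of the tool's y"
    s=st(); r=R.from_quat(s["orientation"]).as_matrix(); p=s["eef_pos"]; y0=yaw()
    roll=(y0-yw+90)%180-90
    print("at",p.round(1),"yaw",round(y0,1),"->",(r.T@(np.array([x,y,z])-p)/1000).round(4),"roll",round(roll,1))
E
python3 -c "
from h import *
plan(451,-32.5,130,90)"
```

```text
at [258.8 513.5 231.4] yaw 63.3 -> [-0.4174 -0.4011  0.1013] roll -26.7
```

Emit:
{"api": "move_arm", "payload": {
  "targets": [
    [-0.035,-0.034,0,-4],
    [-0.07,-0.068,0,-8],
    [-0.105,-0.1,0,-12],
    [-0.14,-0.134,0,-16],
    [-0.175,-0.168,0,-20],
    [-0.21,-0.2,0,-24],
    [-0.245,-0.234,0,-26.7],
    [-0.28,-0.268,0,-26.7]
  ],
  "grip": 0.05,
  "squeeze": 25
}}

```text
clock: 2.1
eef_pos: [388.6, 146.4, 231.6]
orientation: [-0.0, 1.0, 0.0, 0.001]
ft_force: [1.3, 0.8, 0.2]
finger_gap: 49.9
```

```bash
python3 -c "
from h import *
plan(451,-32.5,130,90)"
```

```text
at [388.6 146.4 231.6] yaw 90.0 -> [-0.0622 -0.179   0.1017] roll 0.0
```

Emit:
{"api": "move_arm", "payload": {
  "targets": [
    [-0.015,-0.045,0.02,0],
    [-0.03,-0.09,0.04,0],
    [-0.046,-0.135,0.06,0],
    [-0.062,-0.179,0.075,0],
    [-0.0622,-0.179,0.1,0],
    [-0.0622,-0.179,0.1,0]
  ]
}}

```text
clock: 2.7
eef_pos: [449.1, -33.6, 128.9]
orientation: [0.001, 1.0, 0.001, -0.002]
ft_force: [-0.7, 0.3, -0.8]
finger_gap: 50.3
```

```bash
python3 - <<'E'
from h import *
p=env.get_image("wrist"); save(p,"w1.png"); w=cloud(p)
t=near(w,451,-32,40,44,58); f=near(w,451,-32,32,5,13)
print(rect(t),len(t),rect(f),len(f)); plan(*rect(t)[0],16,90)
E
```

```text
(array([451.3, -32.5]), array([24.2, 12. ]), 3.9) 543 (array([451.4, -32.4]), array([52.2, 44. ]), 4.0) 2393
at [449.4 -32.7 130.5] yaw 89.9 -> [-0.0022  0.      0.1144] roll -0.1
```

View pics/w1.png

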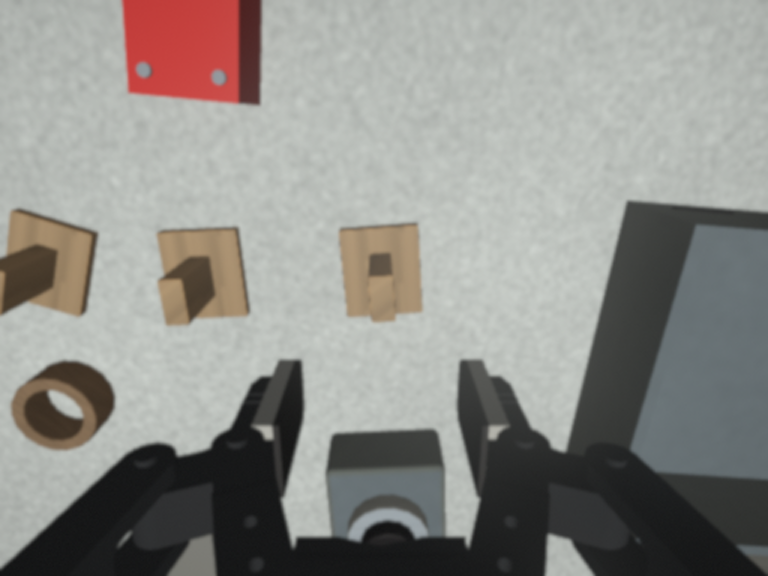

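The wrist view shows the coupon at about (380,270), between the fingers, turned by 4°.

Emit:
{"api": "move_arm", "payload": {
  "targets": [
    [-0.002,0,0.04,-4],
    [-0.002,0,0.08,-4],
    [-0.002,0,0.105,-4],
    [-0.002,0,0.114,-4],
    [-0.002,0,0.114,-4]
  ]
}}

```text
clock: 3.25
eef_pos: [450.7, -31.5, 16.7]
orientation: [-0.035, 0.999, 0.001, -0.002]
ft_force: [-0.5, -0.3, 0.8]
finger_gap: 50.2
```

Emit:
{"api": "move_arm", "payload": {
  "targets": [
    [0,0,0,0],
    [0,0,0,0],
    [0,0,0,0],
    [0,0,0,0],
    [0,0,0,0],
    [0,0,0,0]
  ],
  "grip": 0.004,
  "squeeze": 25
}}

```text
clock: 3.85
eef_pos: [452.2, -31.6, 18.3]
orientation: [-0.035, 0.999, 0.001, -0.0]
ft_force: [-0.5, 1.5, 7.5]
finger_gap: 11.7
```

Emit:
{"api": "move_arm", "payload": {
  "targets": [
    [0,0,-0.03,0],
    [0,0,-0.06,0],
    [0,0,-0.1,0],
    [0,0,-0.14,0],
    [0,0,-0.15,0]
  ]
}}

```text
clock: 4.35
eef_pos: [454.8, -32.6, 173.2]
orientation: [-0.035, 0.999, -0.0, 0.004]
ft_force: [0.4, -0.5, -1.1]
finger_gap: 11.6
```

```bash
python3 - <<'E'
from h import *
print(st()["finger_gap"])
# box inner floor / rim from earlier clouds
for n in ("top","side"):
    w=np.load(n+"w.npy"); f=near(w,510,190,110,3.5,9)
    # inside points only
    c=np.cos(np.radians(-4.9)); s=np.sin(np.radians(-4.9)); R2=np.array([[c,s],[-s,c]])
    l=(f[:,:2]-[511,194])@R2.T; k=(abs(l)<[95,105]).all(1); l=l[k]
    print(n,np.percentile(l,[1,99],axis=0).round(1),len(l))
    r=near(w,510,190,130,60,66); l=(r[:,:2]-[511,194])@R2.T; print(" rim",np.percentile(l,[1,99],axis=0).round(1))
plan(511,194,166,85)
E
```

```text
11.6252417857098
top [[-89.5 -99.5]
 [ 83.5  93.3]] 2956
 rim [[-89.7 -99.6]
 [ 91.  100.6]]
side [[-82.  -94.1]
 [ 80.9 100. ]] 2283
 rim [[ -91.7 -100.4]
 [  89.4  101.4]]
at [454.8 -32.6 173.2] yaw 94.0 -> [-0.0719  0.2221  0.0075] roll 9.0
```

```bash
python3 -c "
from h import *
plan(551.8,248.7,120,85)"
```

```text
at [454.8 -32.6 173.2] yaw 94.0 -> [-0.1161  0.2738  0.0538] roll 9.0
```

Emit:
{"api": "move_arm", "payload": {
  "targets": [
    [-0.016,0.038,0,4],
    [-0.032,0.076,0,9],
    [-0.048,0.114,0,9],
    [-0.065,0.154,0,9],
    [-0.082,0.194,0,9],
    [-0.099,0.234,0.01,9],
    [-0.116,0.274,0.03,9],
    [-0.116,0.274,0.054,9]
  ]
}}

```text
clock: 5.15
eef_pos: [553.6, 253.8, 119.1]
orientation: [0.041, 0.999, 0.001, 0.005]
ft_force: [-0.5, -0.4, -0.7]
finger_gap: 11.7
```

```bash
python3 - <<'E'
from h import *
print(st()["finger_gap"]); plan(551.8,248.7,25,85)
p=env.get_image("side"); save(p,"s1.png",[170,130,420,330],3)
E
```

```text
11.667825829366908
at [553.6 253.8 119.1] yaw 85.3 -> [ 0.0023 -0.0055  0.0941] roll 0.3
```

View pics/s1.png

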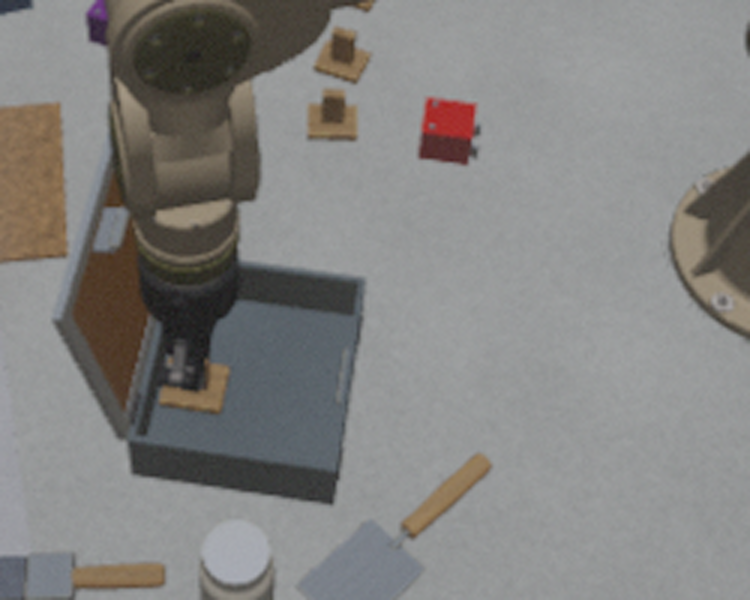

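The coupon is held upright over the far left corner of the box, at about (195,388) in the crop. Lowering it now.

Emit:
{"api": "move_arm", "payload": {
  "targets": [
    [0.002,-0.0055,0.03,0],
    [0.002,-0.0055,0.06,0],
    [0.002,-0.0055,0.08,0],
    [0.002,-0.0055,0.087,0],
    [0.002,-0.0055,0.092,0],
    [0.002,-0.0055,0.093,0]
  ]
}}

```text
clock: 5.8
eef_pos: [546.2, 244.2, 24.0]
orientation: [0.042, 0.999, -0.001, 0.0]
ft_force: [-11.0, -4.8, 23.1]
finger_gap: 11.6
```

Emit:
{"api": "move_arm", "payload": {
  "targets": [
    [0,0,-0.002,0],
    [0,0,-0.002,0]
  ]
}}

```text
clock: 6.0
eef_pos: [547.3, 244.1, 27.9]
orientation: [0.042, 0.999, -0.001, 0.001]
ft_force: [-0.5, -0.8, -0.3]
finger_gap: 11.6
```

```bash
python3 - <<'E'
from h import *
s=st();print(s["finger_gap"],s["ft_force"]); plan(551.8,248.7,25,85)
p=env.get_image("wrist");w=cloud(p); save(p,"w2.png",None,1.2)
E
```

```text
11.574781343292168 [-0.53702649 -0.78246817 -0.26908804]
at [547.3 244.1  27.9] yaw 85.2 -> [-0.0041  0.005   0.0029] roll 0.2
```

View pics/w2.png

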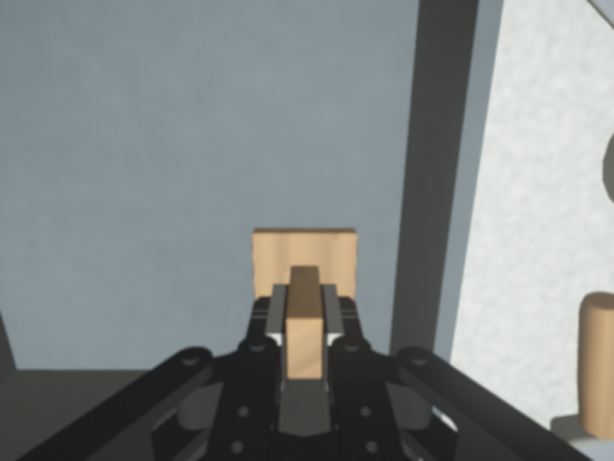

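The coupon (bottom middle, about (305,300)) clears both walls. Setting it down and releasing.

Emit:
{"api": "move_arm", "payload": {
  "targets": [
    [0,0,0.0025,0],
    [0,0,0.0025,0]
  ]
}}

```text
clock: 6.25
eef_pos: [547.3, 244.0, 24.4]
orientation: [0.042, 0.999, -0.001, 0.001]
ft_force: [0.1, -0.6, -1.0]
finger_gap: 11.8
```

Emit:
{"api": "move_arm", "payload": {
  "targets": [
    [0,0,0,0],
    [0,0,0,0],
    [0,0,0,0],
    [0,0,-0.02,0],
    [0,0,-0.06,0],
    [0,0,-0.1,0],
    [0,0,-0.14,0],
    [0,0,-0.14,0]
  ],
  "grip": 0.03
}}

```text
clock: 7.05
eef_pos: [550.5, 245.5, 171.1]
orientation: [0.042, 0.999, 0.001, 0.006]
ft_force: [0.1, 0.8, 0.2]
finger_gap: 30.4
```

```bash
python3 - <<'E'
from h import *
p=env.get_image("wrist");w=cloud(p)
for a in (14,):
  print(rect(near(w,547,244,34,10.5,20)),rect(near(w,547,244,34,50,60)))
plan(453,-134,130,94)
E
```

```text
(array([546. , 244.4]), array([44. , 51.8]), 85.0) (array([545.8, 244.5]), array([11.7, 23.8]), 85.3)
at [549.2 245.1 168.1] yaw 85.2 -> [ 0.0643 -0.3859  0.0373] roll -8.8
```

Emit:
{"api": "move_arm", "payload": {
  "targets": [
    [0.008,-0.048,0,-4],
    [0.016,-0.096,0,-8.8],
    [0.024,-0.144,0,-8.8],
    [0.032,-0.192,0,-8.8],
    [0.04,-0.24,0,-8.8],
    [0.048,-0.288,0.01,-8.8],
    [0.056,-0.336,0.03,-8.8],
    [0.064,-0.385,0.037,-8.8]
  ],
  "grip": 0.05
}}

```text
clock: 7.9
eef_pos: [451.7, -131.4, 128.3]
orientation: [-0.035, 0.999, 0.001, 0.003]
ft_force: [0.6, 0.1, -0.1]
finger_gap: 49.8
```

Emit:
{"api": "move_arm", "payload": {
  "targets": [
    [0,0,0,0]
  ]
}}

```text
clock: 8.0
eef_pos: [449.4, -135.7, 126.1]
orientation: [-0.031, 1.0, 0.0, 0.002]
ft_force: [0.1, 0.5, -0.1]
finger_gap: 49.8
```

```bash
python3 - <<'E'
from h import *
p=env.get_image("wrist");w=cloud(p)
for x,y in ((453,-134),(447,-220)):
  t=rect(near(w,x,y,40,44,58)); print(t,rect(near(w,x,y,34,5,13)))
t=rect(near(w,453,-134,40,44,58)); plan(*t[0],18.5,90)
E
```

```text
(array([ 452.8, -133.7]), array([24.5, 11.9]), 1.7) (array([ 452.8, -133.7]), array([52.4, 44.1]), 2.2)
(array([ 446.4, -220.8]), array([12.5, 24.5]), 71.1) (array([ 446.4, -220.8]), array([44.2, 52.3]), 71.2)
at [ 449.4 -133.4  126.1] yaw 93.6 -> [-0.0031 -0.0008  0.1076] roll 3.6
```

Emit:
{"api": "move_arm", "payload": {
  "targets": [
    [-0.0031,-0.001,0.04,1.6],
    [-0.0031,-0.001,0.08,1.6],
    [-0.0031,-0.001,0.1,1.6],
    [-0.0031,-0.001,0.107,1.6],
    [-0.0031,-0.001,0.107,1.6]
  ]
}}

```text
clock: 8.55
eef_pos: [452.1, -132.4, 18.2]
orientation: [-0.019, 1.0, 0.002, 0.0]
ft_force: [0.3, 0.2, 0.0]
finger_gap: 50.2
```

Emit:
{"api": "move_arm", "payload": {
  "targets": [
    [0,0,0,0],
    [0,0,0,0],
    [0,0,0,0],
    [0,0,0,0],
    [0,0,0,0],
    [0,0,0,0]
  ],
  "grip": 0.004,
  "squeeze": 25
}}

```text
clock: 9.15
eef_pos: [453.2, -132.7, 19.4]
orientation: [-0.019, 1.0, 0.002, 0.001]
ft_force: [-0.0, 2.1, 5.9]
finger_gap: 11.6
```

Emit:
{"api": "move_arm", "payload": {
  "targets": [
    [0,0,-0.03,0],
    [0,0,-0.06,0],
    [0,0,-0.1,0],
    [0,0,-0.14,0],
    [0,0,-0.15,0]
  ]
}}

```text
clock: 9.65
eef_pos: [455.1, -134.5, 174.2]
orientation: [-0.019, 1.0, 0.0, 0.005]
ft_force: [-0.4, -1.2, -0.6]
finger_gap: 11.4
```

```bash
python3 -c "
from h import *
print(st()['finger_gap']); plan(546.9,187,120,85)"
```

```text
11.445704228911902
at [ 455.1 -134.5  174.2] yaw 92.1 -> [-0.1032  0.3178  0.0551] roll 7.1
```

Emit:
{"api": "move_arm", "payload": {
  "targets": [
    [-0.013,0.04,0,4],
    [-0.026,0.08,0,7],
    [-0.039,0.12,0,7],
    [-0.052,0.16,0,7],
    [-0.065,0.2,0,7],
    [-0.078,0.24,0,7],
    [-0.09,0.28,0.01,7],
    [-0.103,0.318,0.03,7]
  ]
}}

```text
clock: 10.45
eef_pos: [547.6, 189.2, 145.9]
orientation: [0.042, 0.999, 0.001, 0.006]
ft_force: [0.8, -0.3, -0.6]
finger_gap: 11.7
```

Emit:
{"api": "move_arm", "payload": {
  "targets": [
    [0,0,0.02,0],
    [0,0,0.02,0]
  ]
}}

```text
clock: 10.65
eef_pos: [545.4, 190.0, 122.3]
orientation: [0.041, 0.999, -0.0, 0.003]
ft_force: [-1.1, -0.9, -0.9]
finger_gap: 11.3
```

```bash
python3 -c "
from h import *
print(st()['finger_gap']); plan(546.9,187,26.5,85)"
```

```text
11.347974591391784
at [545.4 190.  122.3] yaw 85.3 -> [-0.0011 -0.0028  0.0958] roll 0.3
```

Emit:
{"api": "move_arm", "payload": {
  "targets": [
    [-0.001,-0.003,0.03,0],
    [-0.001,-0.003,0.06,0],
    [-0.001,-0.003,0.08,0],
    [-0.001,-0.003,0.09,0],
    [-0.001,-0.003,0.095,0],
    [-0.001,-0.003,0.0955,0]
  ]
}}

```text
clock: 11.25
eef_pos: [547.1, 186.4, 27.2]
orientation: [0.042, 0.999, -0.0, 0.003]
ft_force: [0.0, -0.1, -1.1]
finger_gap: 11.5
```

Emit:
{"api": "move_arm", "payload": {
  "targets": [
    [0,0,0,0],
    [0,0,0,0],
    [0,0,0,0],
    [0,0,-0.02,0],
    [0,0,-0.06,0],
    [0,0,-0.1,0],
    [0,0,-0.14,0],
    [0,0,-0.14,0]
  ],
  "grip": 0.03
}}

```text
clock: 12.05
eef_pos: [549.9, 187.4, 174.2]
orientation: [0.041, 0.999, 0.001, 0.009]
ft_force: [0.8, -0.1, -0.6]
finger_gap: 29.8
```

```bash
python3 - <<'E'
from h import *
p=env.get_image("wrist");w=cloud(p)
for x,y in ((546,244),(547,187)):
  print(rect(near(w,x,y,28,10.5,20)),rect(near(w,x,y,28,50,60)))
plan(446.4,-220.8,130,71.2)
E
```

```text
(array([546. , 244.4]), array([44. , 51.6]), 85.0) (array([546.2, 244.2]), array([12.4, 24.3]), 86.3)
(array([546.8, 187.2]), array([44. , 52.3]), 86.3) (array([546.7, 187.2]), array([11.8, 24.1]), 85.5)
at [548.6 187.1 171.3] yaw 85.2 -> [ 0.0686 -0.415   0.0394] roll 14.0
```

Emit:
{"api": "move_arm", "payload": {
  "targets": [
    [0.008,-0.048,0,4],
    [0.016,-0.096,0,8],
    [0.024,-0.144,0,12],
    [0.032,-0.192,0,14],
    [0.04,-0.24,0,14],
    [0.048,-0.288,0,14],
    [0.056,-0.336,0,14],
    [0.064,-0.384,0.02,14]
  ],
  "grip": 0.05
}}

```text
clock: 12.9
eef_pos: [454.1, -190.4, 151.6]
orientation: [0.163, 0.987, 0.001, 0.009]
ft_force: [0.9, 0.2, 0.3]
finger_gap: 49.9
```

```bash
python3 - <<'E'
from h import *
p=env.get_image("wrist");w=cloud(p)
for x,y in ((446,-221),(436.5,-330.5)):
  q=near(w,x,y,40,44,58)
  if len(q)>20: print(rect(q),rect(near(w,x,y,34,5,13)))
plan(446.4,-220.8,18.5,71.2)
E
```

```text
(array([ 446.5, -220.6]), array([12.2, 24.1]), 70.9) (array([ 446.5, -220.7]), array([44.1, 52.2]), 71.8)
(array([ 437.5, -330.1]), array([12.6, 24.4]), 70.8) (array([ 437.1, -330.2]), array([44.7, 52. ]), 71.7)
at [ 451.2 -195.5  147.4] yaw 70.9 -> [-0.0022 -0.0256  0.1289] roll -0.3
```

Emit:
{"api": "move_arm", "payload": {
  "targets": [
    [-0.002,-0.0256,0.02,-0.3],
    [-0.002,-0.0256,0.06,-0.3],
    [-0.002,-0.0256,0.1,-0.3],
    [-0.002,-0.0256,0.12,-0.3],
    [-0.002,-0.0256,0.128,-0.3],
    [-0.002,-0.0256,0.128,-0.3]
  ]
}}

```text
clock: 13.55
eef_pos: [445.0, -219.8, 18.0]
orientation: [0.163, 0.987, 0.0, 0.005]
ft_force: [-0.7, -0.2, 0.8]
finger_gap: 50.2
```

Emit:
{"api": "move_arm", "payload": {
  "targets": [
    [0,0,0,0],
    [0,0,0,0],
    [0,0,0,0],
    [0,0,0,0],
    [0,0,0,0],
    [0,0,0,0]
  ],
  "grip": 0.004,
  "squeeze": 25
}}

```text
clock: 14.15
eef_pos: [445.9, -220.3, 19.2]
orientation: [0.163, 0.987, 0.0, 0.006]
ft_force: [0.1, 2.0, 7.1]
finger_gap: 11.6
```

Emit:
{"api": "move_arm", "payload": {
  "targets": [
    [0,0,-0.03,0],
    [0,0,-0.06,0],
    [0,0,-0.1,0],
    [0,0,-0.14,0],
    [0,0,-0.15,0]
  ]
}}

```text
clock: 14.65
eef_pos: [446.3, -221.4, 174.0]
orientation: [0.163, 0.987, -0.002, 0.009]
ft_force: [1.5, -1.2, 0.7]
finger_gap: 11.6
```

```bash
python3 -c "
from h import *
print(st()['finger_gap']); plan(541.9,131,120,85)"
```

```text
11.570303120429486
at [ 446.3 -221.4  174. ] yaw 71.2 -> [0.0239 0.3644 0.0534] roll -13.8
```

Emit:
{"api": "move_arm", "payload": {
  "targets": [
    [0.003,0.045,0,-4],
    [0.006,0.09,0,-8],
    [0.009,0.135,0,-12],
    [0.012,0.18,0,-13.8],
    [0.015,0.225,0,-13.8],
    [0.018,0.27,0,-13.8],
    [0.021,0.315,0,-13.8],
    [0.0239,0.364,0.01,-13.8]
  ]
}}

```text
clock: 15.45
eef_pos: [541.7, 132.5, 164.0]
orientation: [0.044, 0.999, -0.003, 0.01]
ft_force: [1.0, -0.2, -0.2]
finger_gap: 12.1
```

Emit:
{"api": "move_arm", "payload": {
  "targets": [
    [0,0,0.02,0],
    [0,0,0.04,0],
    [0,0,0.04,0]
  ]
}}

```text
clock: 15.75
eef_pos: [539.7, 132.6, 120.4]
orientation: [0.043, 0.999, -0.003, 0.006]
ft_force: [-0.5, -0.0, -0.2]
finger_gap: 11.8
```

```bash
python3 -c "
from h import *
print(st()['finger_gap']); plan(541.9,131,26.3,85)"
```

```text
11.833631794788968
at [539.7 132.6 120.4] yaw 85.1 -> [-0.0011 -0.0009  0.0942] roll 0.1
```

Emit:
{"api": "move_arm", "payload": {
  "targets": [
    [-0.001,-0.001,0.03,0],
    [-0.001,-0.001,0.06,0],
    [-0.001,-0.001,0.08,0],
    [-0.001,-0.001,0.089,0],
    [-0.001,-0.001,0.0935,0],
    [-0.001,-0.001,0.094,0]
  ]
}}

```text
clock: 16.35
eef_pos: [542.3, 130.7, 27.0]
orientation: [0.043, 0.999, -0.003, 0.007]
ft_force: [1.5, 0.7, -0.1]
finger_gap: 11.6
```

Emit:
{"api": "move_arm", "payload": {
  "targets": [
    [0,0,0,0],
    [0,0,0,0],
    [0,0,0,0],
    [0,0,-0.02,0],
    [0,0,-0.06,0],
    [0,0,-0.1,0],
    [0,0,-0.14,0],
    [0,0,-0.14,0]
  ],
  "grip": 0.03
}}

```text
clock: 17.15
eef_pos: [544.2, 132.2, 173.8]
orientation: [0.043, 0.999, -0.002, 0.013]
ft_force: [0.6, 0.0, -0.1]
finger_gap: 30.2
```

```bash
python3 - <<'E'
from h import *
p=env.get_image("wrist");w=cloud(p)
for x,y in ((541,131),(547,187)):
  print(rect(near(w,x,y,28,10.5,20)),rect(near(w,x,y,28,50,60)))
plan(437.2,-330.2,130,71.4)
E
```

```text
(array([543.3, 130.9]), array([43.6, 52.2]), 86.3) (array([543.4, 131.1]), array([11.7, 24.6]), 85.4)
(array([547. , 187.2]), array([44.3, 52.5]), 85.6) (array([546.7, 187. ]), array([12.2, 23.9]), 86.4)
at [542.9 132.1 170.9] yaw 85.1 -> [ 0.0664 -0.4695  0.0416] roll 13.7
```

Emit:
{"api": "move_arm", "payload": {
  "targets": [
    [0.007,-0.048,0,4],
    [0.014,-0.096,0,8],
    [0.021,-0.144,0,12],
    [0.028,-0.192,0,13.7],
    [0.035,-0.24,0,13.7],
    [0.042,-0.288,0,13.7],
    [0.049,-0.336,0,13.7],
    [0.056,-0.384,0,13.7]
  ],
  "grip": 0.05
}}

```text
clock: 18.0
eef_pos: [452.7, -247.1, 170.4]
orientation: [0.162, 0.987, -0.001, 0.01]
ft_force: [0.8, -0.1, -1.2]
finger_gap: 49.8
```

```bash
python3 - <<'E'
from h import *
p=env.get_image("wrist");w=cloud(p)
for x,y in ((437,-330),(534,-309)):
  q=near(w,x,y,40,44,58)
  if len(q)>20: print(rect(q),rect(near(w,x,y,34,5,13)))
plan(437.2,-330.2,18.5,71.4)
E
```

```text
(array([ 437.1, -330.2]), array([12.4, 24. ]), 71.2) (array([ 437.5, -330.4]), array([44.3, 52.6]), 71.0)
(array([ 534.8, -309.1]), array([12., 25.]), 68.9) (array([ 535.2, -309.1]), array([43.4, 53.2]), 68.6)
at [ 451.9 -254.3  170.5] yaw 71.0 -> [-0.0074 -0.0759  0.1525] roll -0.4
```

Emit:
{"api": "move_arm", "payload": {
  "targets": [
    [-0.007,-0.04,0.01,0],
    [-0.0074,-0.076,0.03,0],
    [-0.0074,-0.076,0.075,0],
    [-0.0074,-0.076,0.115,0],
    [-0.0074,-0.076,0.143,0],
    [-0.0074,-0.076,0.151,0],
    [-0.0074,-0.076,0.152,0],
    [-0.0074,-0.076,0.152,0]
  ]
}}

```text
clock: 18.85
eef_pos: [437.8, -330.6, 19.9]
orientation: [0.165, 0.986, -0.004, 0.011]
ft_force: [-0.4, -0.9, -0.1]
finger_gap: 49.8
```

Emit:
{"api": "move_arm", "payload": {
  "targets": [
    [0,0,0,0],
    [0,0,0,0],
    [0,0,0,0],
    [0,0,0,0],
    [0,0,0,0],
    [0,0,0,0]
  ],
  "grip": 0.004,
  "squeeze": 25
}}

```text
clock: 19.45
eef_pos: [438.7, -331.3, 21.3]
orientation: [0.165, 0.986, -0.005, 0.012]
ft_force: [-0.8, 0.4, 6.1]
finger_gap: 11.5
```

Emit:
{"api": "move_arm", "payload": {
  "targets": [
    [0,0,-0.03,0],
    [0,0,-0.06,0],
    [0,0,-0.1,0],
    [0,0,-0.14,0],
    [0,0,-0.15,0],
    [0,0,-0.15,0]
  ]
}}

```text
clock: 20.05
eef_pos: [436.3, -330.3, 173.4]
orientation: [0.165, 0.986, -0.006, 0.014]
ft_force: [0.3, -0.4, -1.1]
finger_gap: 11.4
```

```bash
python3 -c "
from h import *
print(st()['finger_gap']); plan(478.7,237,120,85)"
```

```text
11.371979249601969
at [ 436.3 -330.3  173.4] yaw 71.0 -> [0.1457 0.5506 0.0449] roll -14.0
```

Emit:
{"api": "move_arm", "payload": {
  "targets": [
    [0.012,0.045,0,-4],
    [0.024,0.09,0,-8],
    [0.036,0.135,0,-12],
    [0.048,0.18,0,-14],
    [0.06,0.225,0,-14],
    [0.071,0.27,0,-14],
    [0.083,0.315,0,-14],
    [0.095,0.36,0,-14]
  ]
}}

```text
clock: 20.85
eef_pos: [461.9, 42.9, 165.8]
orientation: [0.043, 0.999, -0.008, 0.012]
ft_force: [0.3, 0.1, 0.0]
finger_gap: 11.5
```

```bash
python3 -c "
from h import *
print(st()['finger_gap']); plan(478.7,237,120,85)"
```

```text
11.49581154611917
at [461.9  42.9 165.8] yaw 85.0 -> [0.0012 0.1954 0.0429] roll 0.0
```

Emit:
{"api": "move_arm", "payload": {
  "targets": [
    [0,0.045,0,0],
    [0,0.09,0,0],
    [0,0.135,0,0],
    [0.001,0.18,0,0],
    [0.001,0.1954,0.02,0],
    [0.001,0.1954,0.043,0],
    [0.001,0.1954,0.043,0],
    [0.001,0.1954,0.043,0]
  ]
}}

```text
clock: 21.65
eef_pos: [477.4, 236.4, 118.4]
orientation: [0.043, 0.999, -0.009, 0.01]
ft_force: [1.2, 0.8, -0.7]
finger_gap: 11.6
```

```bash
python3 -c "
from h import *
print(st()['finger_gap']); plan(478.7,237,28,85)"
```

```text
11.580468830888181
at [477.4 236.4 118.4] yaw 85.0 -> [0.0006 0.0022 0.0903] roll 0.0
```

Emit:
{"api": "move_arm", "payload": {
  "targets": [
    [0.001,0.002,0.03,0],
    [0.001,0.002,0.06,0],
    [0.001,0.002,0.08,0],
    [0.001,0.002,0.086,0],
    [0.001,0.002,0.0895,0],
    [0.001,0.002,0.09,0]
  ]
}}

```text
clock: 22.25
eef_pos: [479.2, 236.8, 29.3]
orientation: [0.044, 0.999, -0.008, 0.01]
ft_force: [-0.5, 0.2, -0.0]
finger_gap: 11.5
```

Emit:
{"api": "move_arm", "payload": {
  "targets": [
    [0,0,0,0],
    [0,0,0,0],
    [0,0,0,0],
    [0,0,-0.02,0],
    [0,0,-0.06,0],
    [0,0,-0.1,0],
    [0,0,-0.14,0],
    [0,0,-0.14,0]
  ],
  "grip": 0.03
}}

```text
clock: 23.05
eef_pos: [479.8, 240.6, 175.7]
orientation: [0.044, 0.999, -0.006, 0.016]
ft_force: [1.0, -0.2, 0.4]
finger_gap: 29.9
```

```bash
python3 - <<'E'
from h import *
p=env.get_image("wrist");w=cloud(p)
print(rect(near(w,478,237,28,10.5,20)),rect(near(w,478,237,28,50,60)))
plan(535,-309.1,160,68.8)
E
```

```text
(array([477.9, 237.6]), array([43.7, 52.1]), 83.8) (array([478. , 237.7]), array([11.6, 24. ]), 84.5)
at [478.6 240.1 172.9] yaw 85.0 -> [-0.1036 -0.542   0.0228] roll 16.2
```

Emit:
{"api": "move_arm", "payload": {
  "targets": [
    [-0.009,-0.048,0,4],
    [-0.018,-0.096,0,8],
    [-0.027,-0.144,0,12],
    [-0.036,-0.192,0,16],
    [-0.045,-0.24,0,16.2],
    [-0.054,-0.288,0,16.2],
    [-0.063,-0.336,0,16.2],
    [-0.072,-0.384,0,16.2]
  ],
  "grip": 0.05
}}

```text
clock: 23.9
eef_pos: [515.8, -150.3, 178.7]
orientation: [0.184, 0.983, -0.005, 0.014]
ft_force: [0.8, 0.3, -0.5]
finger_gap: 50.4
```

```bash
python3 - <<'E'
from h import *
plan(535,-309.1,130,68.8)
E
```

```text
at [ 515.8 -150.3  178.7] yaw 68.8 -> [-0.0738 -0.1409  0.0515] roll -0.0
```

Emit:
{"api": "move_arm", "payload": {
  "targets": [
    [-0.02,-0.04,0,0],
    [-0.04,-0.08,0.01,0],
    [-0.06,-0.12,0.03,0],
    [-0.074,-0.141,0.05,0],
    [-0.074,-0.141,0.051,0],
    [-0.074,-0.141,0.051,0]
  ]
}}

```text
clock: 24.5
eef_pos: [533.7, -308.8, 128.3]
orientation: [0.185, 0.983, -0.004, 0.012]
ft_force: [0.1, -0.6, -0.1]
finger_gap: 50.1
```

```bash
python3 - <<'E'
from h import *
p=env.get_image("wrist");w=cloud(p)
x,y=535,-309
q=near(w,x,y,40,44,58);print(rect(q),rect(near(w,x,y,34,5,13)))
q=near(w,609,-342,40,45,62); print(len(q), rect(q) if len(q)>20 else 0)
plan(*rect(near(w,x,y,40,44,58))[0],20,68.8)
E
```

```text
(array([ 535.1, -309.4]), array([11.8, 24.5]), 68.8) (array([ 535.1, -309.3]), array([44. , 52.1]), 68.6)
781 (array([ 608.8, -342.4]), array([16. , 28.6]), 87.9)
at [ 534.3 -308.3  129.5] yaw 68.8 -> [ 0.0018 -0.0004  0.1095] roll -0.0
```

Emit:
{"api": "move_arm", "payload": {
  "targets": [
    [0.0018,0,0.04,0],
    [0.0018,0,0.08,0],
    [0.0018,0,0.1,0],
    [0.0018,0,0.109,0],
    [0.0018,0,0.109,0],
    [0.0018,0,0.109,0]
  ]
}}

```text
clock: 25.15
eef_pos: [536.3, -309.0, 22.2]
orientation: [0.184, 0.983, -0.004, 0.014]
ft_force: [-0.1, 0.2, -0.0]
finger_gap: 49.4
```

Emit:
{"api": "move_arm", "payload": {
  "targets": [
    [0,0,0,0],
    [0,0,0,0],
    [0,0,0,0],
    [0,0,0,0],
    [0,0,0,0],
    [0,0,0,0]
  ],
  "grip": 0.004,
  "squeeze": 25
}}

```text
clock: 25.75
eef_pos: [537.1, -309.7, 23.5]
orientation: [0.184, 0.983, -0.005, 0.015]
ft_force: [0.3, -0.0, 6.0]
finger_gap: 11.3
```

Emit:
{"api": "move_arm", "payload": {
  "targets": [
    [0,0,-0.03,0],
    [0,0,-0.06,0],
    [0,0,-0.1,0],
    [0,0,-0.14,0],
    [0,0,-0.15,0],
    [0,0,-0.15,0]
  ]
}}

```text
clock: 26.35
eef_pos: [533.9, -308.3, 175.7]
orientation: [0.184, 0.983, -0.006, 0.017]
ft_force: [0.9, -0.5, -0.2]
finger_gap: 11.1
```

```bash
python3 -c "
from h import *
print(st()['finger_gap']); plan(472,155,150,85)"
```

```text
11.148440264781149
at [ 533.9 -308.3  175.7] yaw 68.8 -> [0.2258 0.4098 0.0154] roll -16.2
```

Release height: 23.5+6, so about 30.

Emit:
{"api": "move_arm", "payload": {
  "targets": [
    [0.022,0.04,0,-4],
    [0.044,0.08,0,-8],
    [0.066,0.12,0,-12],
    [0.088,0.16,0,-16.2],
    [0.11,0.2,0,-16.2],
    [0.132,0.24,0,-16.2],
    [0.154,0.28,0,-16.2],
    [0.176,0.32,0,-16.2]
  ]
}}

```text
clock: 27.15
eef_pos: [483.5, 55.3, 165.4]
orientation: [0.044, 0.999, -0.008, 0.014]
ft_force: [0.3, -0.2, -0.4]
finger_gap: 11.6
```

```bash
python3 -c "
from h import *
print(st()['finger_gap']); plan(472,155,120,85)"
```

```text
11.564323696033501
at [483.5  55.3 165.4] yaw 85.0 -> [0.0214 0.099  0.0433] roll -0.0
```

Emit:
{"api": "move_arm", "payload": {
  "targets": [
    [0.009,0.04,0,0],
    [0.018,0.08,0,0],
    [0.0214,0.099,0.01,0],
    [0.0214,0.099,0.043,0],
    [0.0214,0.099,0.043,0],
    [0.0214,0.099,0.043,0]
  ]
}}

```text
clock: 27.75
eef_pos: [470.1, 154.6, 118.6]
orientation: [0.044, 0.999, -0.009, 0.012]
ft_force: [1.0, -0.3, -0.2]
finger_gap: 11.3
```

```bash
python3 -c "
from h import *
print(st()['finger_gap']); plan(472,155,30,85)"
```

```text
11.31921771221098
at [470.1 154.6 118.6] yaw 85.0 -> [0.0003 0.002  0.0886] roll -0.0
```

Emit:
{"api": "move_arm", "payload": {
  "targets": [
    [0,0.002,0.03,0],
    [0,0.002,0.06,0],
    [0,0.002,0.078,0],
    [0,0.002,0.085,0],
    [0,0.002,0.0878,0],
    [0,0.002,0.0885,0]
  ]
}}

```text
clock: 28.35
eef_pos: [473.2, 154.7, 31.0]
orientation: [0.044, 0.999, -0.009, 0.012]
ft_force: [-0.6, -0.5, -0.1]
finger_gap: 11.3
```

Emit:
{"api": "move_arm", "payload": {
  "targets": [
    [0,0,0,0],
    [0,0,0,0],
    [0,0,0,0],
    [0,0,-0.02,0],
    [0,0,-0.06,0],
    [0,0,-0.1,0],
    [0,0,-0.14,0],
    [0,0,-0.14,0]
  ],
  "grip": 0.03
}}

```text
clock: 29.15
eef_pos: [473.4, 158.1, 177.1]
orientation: [0.044, 0.999, -0.007, 0.018]
ft_force: [0.4, 0.5, -0.3]
finger_gap: 30.1
```

```bash
python3 - <<'E'
from h import *
p=env.get_image("wrist");w=cloud(p)
for x,y in ((472,155),(478,237),(546,187),(543,131)):
  q=near(w,x,y,28,50,60); print(rect(near(w,x,y,28,10.5,20)),rect(q) if len(q)>5 else 0)
p=env.get_image("top"); w=cloud(p); save(p,"t2.png",[110,90,260,240],4)
r=R.from_euler("z",-4.9,degrees=True).as_matrix()
q=near(w,620,190,130,75,260); l=(q-[511,194,63])@r
l=l[(l[:,0]<160)&(l[:,0]>60)]; 
for y0 in range(-90,91,30):
    k=l[abs(l[:,1]-y0)<8]; print(y0,len(k),np.percentile(k[:,2],[1,99]) if len(k) else 0, np.polyfit(k[:,2],k[:,0],1) if len(k)>9 else 0)
print(st()["eef_pos"],yaw(),st()["q"])
E
```

```text
(array([471.5, 155.2]), array([44. , 52.4]), 85.0) (array([470.9, 155.1]), array([11.7, 23.6]), 85.3)
(array([477.9, 237.4]), array([44.4, 52.1]), 84.1) (array([477.8, 237.1]), array([12.2, 23.7]), 84.3)
(array([546.7, 187.2]), array([44. , 52.6]), 85.8) (array([535.6, 188.4]), array([12.3,  4.6]), 73.2)
(array([542.7, 131. ]), array([43.9, 51.8]), 85.2) (array([542.9, 131.3]), array([12.1, 24. ]), 84.8)
-90 256 [ 13.93746685 180.54494112] [ 0.22776257 89.38985378]
-60 255 [ 14.13347685 180.86371611] [ 0.2216099  91.15911173]
-30 259 [ 13.84417523 179.11406709] [ 0.22173488 91.0884105 ]
0 260 [ 13.19334823 179.66440052] [ 0.1524034  94.97135204]
30 181 [ 19.91643392 180.51770378] [ 0.21882392 91.52036818]
60 1 [177.85736077 177.85736077] 0
90 30 [171.33592251 181.74579581] [ 0.32405232 74.79445273]
[470.78767853 157.58649832 172.3569735 ] 84.95973347613524 [ 0.17475863  0.17174942 -0.28630593  1.08883841 -0.02221981  0.2622422 ]
```

View pics/t2.png

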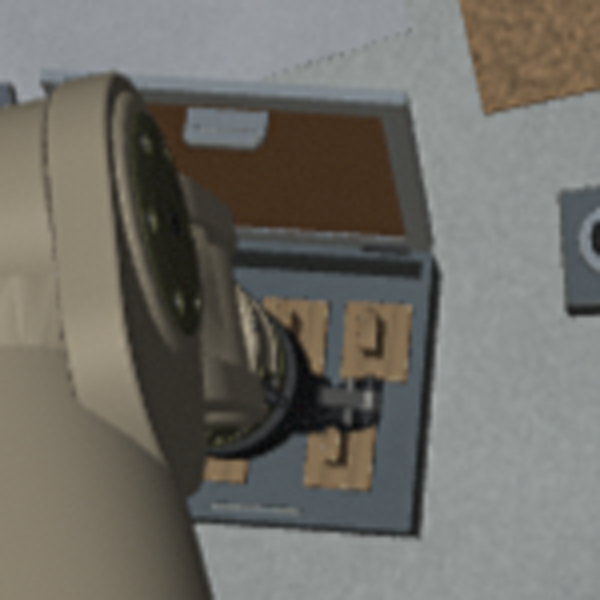

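All five coupons stand on the floor, and each was measured within its limits. Next is the flap, which is open at about 1.79 rad. I go round its right side at height and push it from behind.

Emit:
{"api": "move_arm", "payload": {
  "targets": [
    [0,-0.04,-0.02,0],
    [0,-0.08,-0.043,0],
    [0,-0.13,-0.043,0],
    [-0.04,-0.13,-0.043,0],
    [-0.08,-0.13,-0.043,0],
    [-0.12,-0.13,-0.043,0],
    [-0.16,-0.13,-0.043,0],
    [-0.2,-0.13,-0.043,0]
  ],
  "grip": 0.0
}}

```text
clock: 30.05
eef_pos: [658.0, 11.1, 220.9]
orientation: [0.044, 0.999, -0.008, 0.013]
ft_force: [0.4, -0.1, 0.2]
finger_gap: -0.2
```

```bash
cat >> h.py <<'E'
def loc():
    r=R.from_euler("z",-4.9,degrees=True).as_matrix(); return ((st()["eef_pos"]-[511,194,0])@r).round(1)
def bx(x,y,z):
    r=R.from_euler("z",-4.9,degrees=True).as_matrix(); return r@np.array([x,y,z])+[511,194,0]
E
python3 - <<'E'
from h import *
s=st(); print(loc(),s["q"].round(2)); r=R.from_quat(s["orientation"]).as_matrix(); print(r[:,2])
p=env.get_image("wrist"); a,t=T(p); print("cam in tool",r.T@(-a.T@t-s["eef_pos"]))
plan(*bx(178,-160,212),85); plan(*bx(178,0,212),85)
E
```

```text
[ 162.1 -169.7  220.9] [-0.1   0.46  0.24  1.32 -0.01 -0.01]
[ 0.02430448 -0.01741634 -0.99955288]
cam in tool [  83.65575423    0.28828832 -142.71170398]
at [663.9  10.  218.4] yaw 84.9 -> [-0.0097  0.0104  0.0066] roll -0.1
at [663.9  10.  218.4] yaw 84.9 -> [-0.0092  0.1703  0.0041] roll -0.1
```

Emit:
{"api": "move_arm", "payload": {
  "targets": [
    [-0.01,0,0.004,0],
    [-0.01,0.04,0.004,0],
    [-0.01,0.08,0.004,0],
    [-0.01,0.12,0.004,0],
    [-0.01,0.16,0.004,0],
    [-0.01,0.17,0.004,0],
    [-0.01,0.17,0.004,0]
  ]
}}

```text
clock: 30.8
eef_pos: [688.0, 180.3, 209.9]
orientation: [0.043, 0.999, -0.009, 0.012]
ft_force: [1.1, -0.2, 0.3]
finger_gap: -0.0
```

```bash
python3 - <<'E'
from h import *
p=env.get_image("side"); save(p,"s2.png",[150,100,350,300],3); print(loc(),st()["ft_force"])
E
```

```text
[ 1.779e+02 -1.000e-01  2.104e+02] [ 0.09964431 -0.18267345  0.44649041]
```

View pics/s2.png

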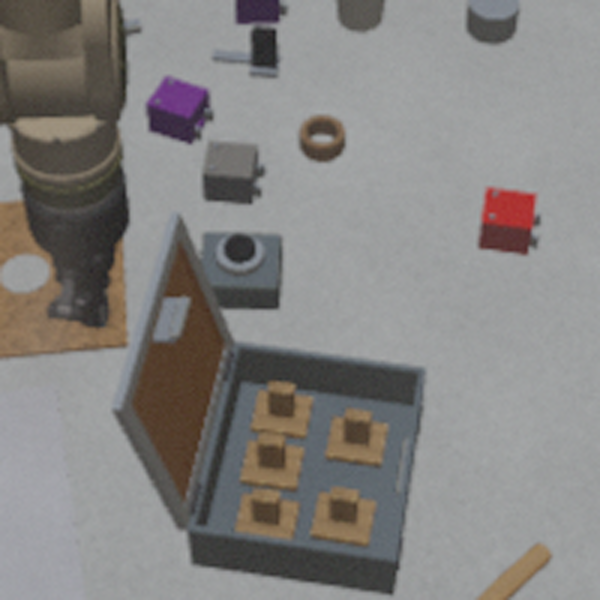

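Coupons upright, and the fingers are behind the flap at about (80,300). Pushing.

Emit:
{"api": "move_arm", "payload": {
  "targets": [
    [0.015,0,0,0],
    [0.03,0,0,0],
    [0.045,0,0,0],
    [0.06,0,0,0],
    [0.075,0,-0.001,0],
    [0.09,0,-0.002,0],
    [0.095,0,-0.002,0]
  ]
}}

```text
clock: 31.55
eef_pos: [592.7, 185.0, 210.1]
orientation: [0.045, 0.999, -0.009, 0.013]
ft_force: [1.0, 0.0, -0.0]
finger_gap: 0.1
```

```bash
cat >> h.py <<'E'
def flap():
    p=env.get_image("side"); w=cloud(p).reshape(-1,3); r=R.from_euler("z",-4.9,degrees=True).as_matrix()
    l=(w-[511,194,63])@r; l=l[~np.isnan(l[:,0])]
    l=l[(l[:,1]<97)&(l[:,1]>40)&(l[:,0]<150)&(l[:,0]>-110)&(l[:,2]>8)&(l[:,2]<190)]
    u,_,v=np.linalg.svd((l-l.mean(0))[:, [0,2]],full_matrices=False); d=v[0]*np.sign(v[0][1])
    print("flap angle",np.arctan2(d[1],-d[0]).round(3),len(l)); return p
E
python3 - <<'E'
from h import *
s=st(); print(loc(),s["ft_force"]); flap()
for t in (1.2,1.0,.8,.6,.4): plan(*bx(91-150*np.cos(t)+19*np.sin(t),0,63+150*np.sin(t)+8*np.cos(t)),85)
E
```

```text
[ 82.2  -2.  210.1] [ 0.99587917  0.00727571 -0.04890471]
flap angle 1.425 79
at [592.5 185.4 210.1] yaw 84.9 -> [0.0277 0.0016 0.0037] roll -0.1
at [592.5 185.4 210.1] yaw 84.9 -> [0.0564 0.0017 0.0151] roll -0.1
at [592.5 185.4 210.1] yaw 84.9 -> [0.0827 0.0019 0.0318] roll -0.1
at [592.5 185.4 210.1] yaw 84.9 -> [0.1054 0.0022 0.0531] roll -0.1
at [592.5 185.4 210.1] yaw 84.9 -> [0.1238 0.0025 0.0781] roll -0.1
```

Flap angle 1.425, as planned. Following the arc.

Emit:
{"api": "move_arm", "payload": {
  "targets": [
    [0.014,0.002,0.002,0],
    [0.028,0.002,0.004,0],
    [0.042,0.002,0.009,0],
    [0.056,0.002,0.015,0],
    [0.07,0.002,0.023,0],
    [0.083,0.002,0.032,0],
    [0.095,0.002,0.042,0],
    [0.105,0.002,0.053,0]
  ]
}}

```text
clock: 32.4
eef_pos: [489.7, 194.9, 154.2]
orientation: [0.045, 0.999, -0.009, 0.013]
ft_force: [0.4, -0.6, 1.1]
finger_gap: -0.0
```

```bash
python3 - <<'E'
from h import *
s=st(); print(loc(),s["ft_force"]); flap()
for t in (.4,.2,.1,.04): plan(*bx(91-160*np.cos(t)+19*np.sin(t),0,63+160*np.sin(t)+8*np.cos(t)),85)
E
```

```text
[-21.3  -0.9 154.2] [ 0.4125143  -0.61005751  1.05359652]
flap angle 0.771 1188
at [486.9 194.7 152.1] yaw 84.8 -> [0.0253 0.0016 0.0189] roll -0.2
at [486.9 194.7 152.1] yaw 84.8 -> [0.039  0.0021 0.0486] roll -0.2
at [486.9 194.7 152.1] yaw 84.8 -> [0.0436 0.0024 0.0642] roll -0.2
at [486.9 194.7 152.1] yaw 84.8 -> [0.0456 0.0025 0.0737] roll -0.2
```

Emit:
{"api": "move_arm", "payload": {
  "targets": [
    [0.013,0.002,0.009,0],
    [0.025,0.002,0.019,0],
    [0.033,0.002,0.034,0],
    [0.039,0.002,0.0486,0],
    [0.043,0.002,0.06,0],
    [0.0436,0.002,0.062,0]
  ]
}}

```text
clock: 33.05
eef_pos: [444.1, 198.5, 88.0]
orientation: [0.045, 0.999, -0.01, 0.009]
ft_force: [0.1, -0.3, -0.6]
finger_gap: 0.3
```

```bash
python3 - <<'E'
from h import *
s=st(); print(loc(),s["ft_force"]); plan(*bx(91-165,0,71),85)
E
```

```text
[-67.   -1.2  88. ] [ 0.10968622 -0.2724159  -0.57399898]
at [444.1 198.5  88. ] yaw 84.8 -> [0.0073 0.0015 0.0168] roll -0.2
```

Emit:
{"api": "move_arm", "payload": {
  "targets": [
    [0.004,0,0.004,0],
    [0.007,0,0.008,0],
    [0.007,0,0.011,0],
    [0.007,0,0.014,0],
    [0.007,0,0.016,0],
    [0.007,0,0.018,0],
    [0.007,0,0.019,0]
  ]
}}

```text
clock: 33.75
eef_pos: [437.0, 198.8, 70.7]
orientation: [0.045, 0.999, -0.01, 0.009]
ft_force: [-9.5, -2.0, 28.3]
finger_gap: 0.2
```

```bash
python3 - <<'E'
from h import *
s=st(); print(loc(),s["ft_force"])
E
```

```text
[-74.1  -1.5  70.7] [-9.49893275 -2.02736889 28.30916434]
```

Emit:
{"api": "move_arm", "payload": {
  "targets": [
    [0,0,-0.02,0],
    [0,0,-0.06,0],
    [0,0,-0.1,0],
    [0,0,-0.13,0],
    [0,-0.05,-0.13,0],
    [0,-0.1,-0.13,0],
    [0,-0.15,-0.13,0],
    [0,-0.2,-0.13,0]
  ]
}}

```text
clock: 34.55
eef_pos: [415.9, 1.1, 204.4]
orientation: [0.044, 0.999, -0.01, 0.009]
ft_force: [0.3, -0.6, 1.0]
finger_gap: -0.1
```

```bash
python3 - <<'E'
from h import *
for n in ("side","top"):
    p=env.get_image(n); w=cloud(p).reshape(-1,3)
    r=R.from_euler("z",-4.9,degrees=True).as_matrix(); l=(w-[511,194,0])@r
    l=l[(abs(l[:,0])<86)&(abs(l[:,1])<94)&(l[:,2]<90)]
    print(n,"slope",np.polyfit(l[:,0],l[:,2],1),len(l))
w=cloud(p); q=near(w,610,-342,35,45,62); print("key",rect(q) if len(q)>9 else 0)
plan(608.8,-342.4,160,88); print(st()["q"])
E
```

```text
side slope [8.06167266e-04 7.00353025e+01] 3967
top slope [6.59796570e-04 7.12786371e+01] 3766
key (array([ 609.8, -343.1]), array([17. , 27.7]), 84.1)
at [416.1  -2.8 204.4] yaw 84.3 -> [-0.2245 -0.3178  0.0553] roll -3.7
[-0.18619787  0.00192978 -0.39423749  1.15376195 -0.01895688 -0.08696365]
```

Flap is shut (slope 0.0007 rad). On to the switch for a close look.

```bash
python3 -c "
from h import *
plan(590,-170,170,88)"
```

```text
at [416.1  -2.8 204.4] yaw 84.3 -> [-0.1889 -0.1484  0.0411] roll -3.7
```

Emit:
{"api": "move_arm", "payload": {
  "targets": [
    [-0.03,-0.03,0,-3.7],
    [-0.06,-0.05,0.01,-3.7],
    [-0.09,-0.075,0.02,-3.7],
    [-0.12,-0.1,0.03,-3.7],
    [-0.155,-0.125,0.04,-3.7],
    [-0.189,-0.148,0.041,-3.7],
    [-0.189,-0.148,0.041,-3.7],
    [-0.189,-0.148,0.041,-3.7]
  ],
  "grip": 0.05
}}

```text
clock: 35.45
eef_pos: [590.0, -169.2, 168.7]
orientation: [0.017, 1.0, -0.01, 0.007]
ft_force: [0.3, 0.8, 0.2]
finger_gap: 50.4
```

```bash
python3 - <<'E'
from h import *
p=env.get_image("wrist"); save(p,"w3.png"); w=cloud(p)
q=near(w,625,-160,45,38,46); print("switch",rect(q),len(q))
q=near(w,585,-160,40,3,34); q=q[q[:,0]<599]; 
for a,b in ((3,8),(8,20),(20,34)):
    k=q[(q[:,2]>a)&(q[:,2]<b)]; print(a,len(k),[g.mean(0).round(1) for g in (k[k[:,1]>-160],k[k[:,1]<-160]) if len(g)])
q=near(w,610,-342,40,48,62); print("key",rect(q) if len(q)>9 else 0)
print(loc()*0+st()["eef_pos"])
E
```

```text
switch (array([ 626.1, -159.4]), array([48.1, 53.1]), 88.5) 2933
3 23 [array([ 594.5, -144.6,    5.7]), array([ 594.3, -172.2,    6.1])]
8 102 [array([ 595.1, -144.4,   15.7]), array([ 594.6, -172.8,   16.3])]
20 29 [array([ 595.4, -144.1,   20.6]), array([ 595.2, -173.2,   20.6])]
key (array([ 608.5, -342.1]), array([17.1, 28. ]), 88.4)
[ 589.4395399  -168.58999232  169.25444193]
```

View pics/w3.png

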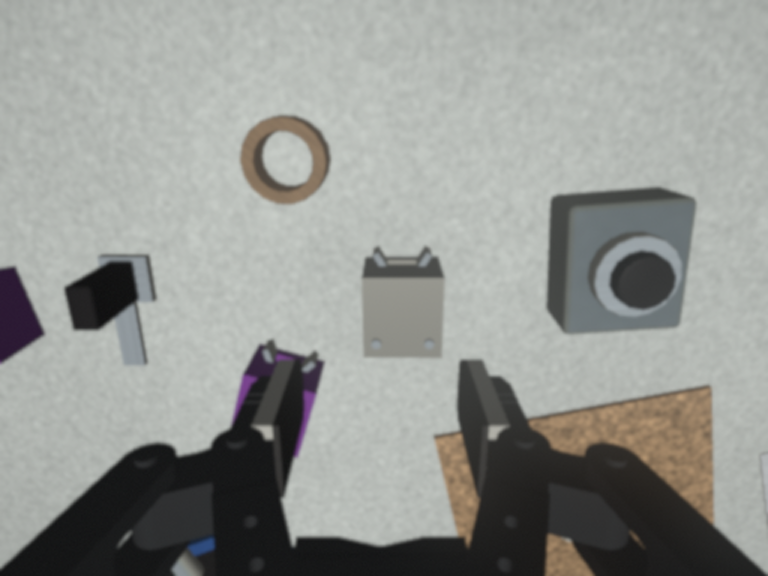

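Grey switch at (403,310) with its slot and guides facing -x, which fits the description. Purple at (280,400) is a look-alike. Key at (115,300).

```bash
python3 -c "
from h import *
plan(608.5,-342.1,110,88.2)"
```

```text
at [ 589.4 -168.6  169.3] yaw 88.0 -> [-0.0241 -0.1715  0.0632] roll -0.2
```

Emit:
{"api": "move_arm", "payload": {
  "targets": [
    [-0.006,-0.04,0,0],
    [-0.012,-0.08,0,0],
    [-0.018,-0.12,0.01,0],
    [-0.024,-0.16,0.03,0],
    [-0.024,-0.1715,0.05,0],
    [-0.024,-0.1715,0.063,0],
    [-0.024,-0.1715,0.063,0],
    [-0.024,-0.1715,0.063,0]
  ]
}}

```text
clock: 36.3
eef_pos: [608.3, -340.0, 110.8]
orientation: [0.016, 1.0, -0.01, 0.007]
ft_force: [-0.1, -0.5, 0.8]
finger_gap: 49.9
```

```bash
python3 - <<'E'
from h import *
p=env.get_image("wrist"); w=cloud(p)
q=near(w,608,-342,40,48,62); print("key",rect(q)); f=near(w,608,-342,24,3.5,9);print("foot",rect(f))
k=near(w,648,-343,36,10,18); k=k[k[:,0]>625]; print("tongue",rect(k),len(k), k[:,0].max())
plan(*rect(q)[0],22,88.2)
E
```

```text
key (array([ 608.7, -342.7]), array([15.4, 27.9]), 87.7)
foot (array([ 609.2, -342.8]), array([32. , 32.5]), 88.3)
tongue (array([ 656.8, -344.9]), array([14.2, 26.4]), 88.5) 498 669.9638797225975
at [ 609.  -340.4  111.6] yaw 88.1 -> [ 0.0017 -0.0004  0.0896] roll -0.1
```

Emit:
{"api": "move_arm", "payload": {
  "targets": [
    [0.001,0,0.03,0],
    [0.0015,0,0.06,0],
    [0.0015,0,0.08,0],
    [0.0015,0,0.089,0],
    [0.0015,0,0.089,0]
  ]
}}

```text
clock: 36.85
eef_pos: [608.7, -341.1, 22.4]
orientation: [0.016, 1.0, -0.01, 0.008]
ft_force: [0.5, -0.1, -0.2]
finger_gap: 49.9
```

Emit:
{"api": "move_arm", "payload": {
  "targets": [
    [0,0,0,0],
    [0,0,0,0],
    [0,0,0,0],
    [0,0,0,0],
    [0,0,0,0],
    [0,0,0,0]
  ],
  "grip": 0.004,
  "squeeze": 50
}}

```text
clock: 37.45
eef_pos: [609.9, -341.7, 24.4]
orientation: [0.016, 1.0, -0.011, 0.009]
ft_force: [0.1, 0.6, 6.1]
finger_gap: 15.4
```

Emit:
{"api": "move_arm", "payload": {
  "targets": [
    [0,0,-0.02,0],
    [0,0,-0.05,0],
    [0,0,-0.09,0],
    [0,0,-0.1,0],
    [0,0,-0.1,0]
  ]
}}

```text
clock: 37.95
eef_pos: [609.4, -340.5, 127.1]
orientation: [0.016, 1.0, -0.012, 0.011]
ft_force: [0.3, -0.3, -1.0]
finger_gap: 15.3
```

```bash
python3 -c "
from h import *
print(st()['finger_gap']); plan(526,-156.8,125,88.5)"
```

```text
15.276045325401547
at [ 609.4 -340.5  127.1] yaw 88.2 -> [ 0.0891  0.181  -0.0044] roll -0.3
```

Emit:
{"api": "move_arm", "payload": {
  "targets": [
    [0.018,0.036,0,-0.3],
    [0.036,0.072,0,-0.3],
    [0.054,0.108,0,-0.3],
    [0.072,0.144,0,-0.3],
    [0.089,0.181,0,-0.3],
    [0.089,0.181,0,-0.3],
    [0.089,0.181,0,-0.3]
  ]
}}

```text
clock: 38.65
eef_pos: [525.0, -155.7, 119.2]
orientation: [0.012, 1.0, -0.012, 0.01]
ft_force: [-0.3, -0.7, -1.2]
finger_gap: 15.4
```

```bash
python3 - <<'E'
from h import *
p=env.get_image("wrist"); w=cloud(p); e=st()["eef_pos"]; print(e,st()["finger_gap"])
k=near(w,e[0]+45,e[1],40,e[2]-20,e[2]-2); k=k[(k[:,0]>e[0]+18)&(abs(k[:,1]-e[1])<25)]; print("tongue",rect(k) if len(k)>9 else 0,len(k),k.mean(0))
q=near(w,625,-160,45,38,46); print("switch",rect(q))
plan(526,-156.8,25,88.5)
E
```

```text
[ 525.88787205 -156.75743023  119.58929098] 15.477436444617119
tongue (array([ 580. , -156.9]), array([14.6, 10.7]), 89.4) 337 [ 580.00303265 -156.88985494  109.31538903]
switch (array([ 643.3, -159.7]), array([42.5, 18.3]), 89.7)
at [ 525.9 -156.8  119.6] yaw 88.5 -> [0.0019 0.0023 0.0945] roll 0.0
```

Emit:
{"api": "move_arm", "payload": {
  "targets": [
    [0.002,0.0015,0.03,0],
    [0.002,0.0015,0.06,0],
    [0.002,0.0015,0.08,0],
    [0.002,0.0015,0.09,0],
    [0.002,0.0015,0.094,0],
    [0.002,0.0015,0.094,0]
  ]
}}

```text
clock: 39.3
eef_pos: [526.1, -158.3, 25.5]
orientation: [0.013, 1.0, -0.012, 0.01]
ft_force: [-0.0, -0.0, -1.1]
finger_gap: 15.4
```

```bash
python3 - <<'E'
from h import *
p=env.get_image("wrist"); w=cloud(p); e=st()["eef_pos"]; print(e,st()["finger_gap"],st()["ft_force"])
k=near(w,575,-157,30,8,18); k=k[(k[:,0]<586)&(k[:,0]>550)&(abs(k[:,1]+157)<12)]; print("tongue",rect(k) if len(k)>9 else 0,k.mean(0))
k=near(w,595,-159,30,3,34); k=k[(k[:,0]<599)&(k[:,0]>590)&(abs(k[:,1]+158.5)>9)]
for g in (k[k[:,1]>-158],k[k[:,1]<-159]): print(g.mean(0),len(g))
plan(600.1-28,-158.7+.73,25,88.5)
E
```

```text
[ 526.57922426 -158.29601164   25.9990798 ] 15.437700826991259 [-0.44867468 -0.12981286 -0.80105484]
tongue (array([ 580.9, -159.5]), array([14.7,  9.6]), 87.1) [ 581.05057033 -159.57589186   15.76370636]
[ 596.38354505 -146.41796077   13.52865333] 142
[ 594.7628288  -171.96228949   13.84844944] 301
at [ 526.6 -158.3   26. ] yaw 88.5 -> [-0.0455  0.0016  0.002 ] roll -0.0
```

Emit:
{"api": "move_arm", "payload": {
  "targets": [
    [0,0.0012,0.001,0],
    [-0.005,0.0014,0.0015,0],
    [-0.011,0.0015,0.0015,0],
    [-0.017,0.0015,0.0015,0],
    [-0.023,0.0016,0.0015,0],
    [-0.029,0.0016,0.0015,0],
    [-0.034,0.0016,0.0015,0],
    [-0.038,0.0016,0.0015,0]
  ]
}}

```text
clock: 40.15
eef_pos: [565.2, -157.7, 25.2]
orientation: [0.013, 1.0, -0.013, 0.011]
ft_force: [-0.7, -0.5, -1.1]
finger_gap: 14.9
```

```bash
python3 -c "
from h import *
print(st()['ft_force'],st()['finger_gap']); plan(570.6,-158,25,88.5)"
```

```text
[-0.6943469  -0.48558653 -1.09791748] 14.899115478731536
at [ 565.2 -157.7   25.2] yaw 88.5 -> [-0.0054 -0.0001  0.0004] roll -0.0
```

No resistance. Pushing it home and watching the force.

Emit:
{"api": "move_arm", "payload": {
  "targets": [
    [-0.003,0,0.0005,0],
    [-0.005,0,0.0005,0],
    [-0.007,0,0.0005,0],
    [-0.009,0,0.0005,0]
  ]
}}

```text
clock: 40.55
eef_pos: [572.8, -157.8, 24.7]
orientation: [0.013, 1.0, -0.013, 0.01]
ft_force: [-7.4, -0.1, 2.9]
finger_gap: 15.6
```

```bash
python3 -c "
from h import *
print(st()['ft_force'],st()['eef_pos'])"
```

```text
[-7.37071707 -0.09701478  2.90597221] [ 572.77264553 -157.79780774   24.68991109]
```

Emit:
{"api": "move_arm", "payload": {
  "targets": [
    [0,0,0,0],
    [0,0,0,0],
    [0,0,0,0],
    [0,0,-0.02,0],
    [0,0,-0.06,0],
    [0,0,-0.1,0],
    [0,0,-0.13,0],
    [0,0,-0.13,0]
  ],
  "grip": 0.04
}}

```text
clock: 41.35
eef_pos: [573.5, -155.7, 160.2]
orientation: [0.013, 1.0, -0.014, 0.014]
ft_force: [-0.1, -0.1, 0.2]
finger_gap: 40.3
```

```bash
python3 - <<'E'
from h import *
p=env.get_image("wrist"); w=cloud(p); save(p,"w4.png",None,1.2)
q=near(w,572,-158,30,48,62); print("key",rect(q))
q=near(w,598,-29,35,54,75); print("button",rect(q) if len(q)>9 else 0,np.percentile(q[:,2],[5,50,95]) if len(q) else 0); 
q=near(w,626,-159,35,38,46); print("switch",rect(q))
plan(598.5,-29,90,88.5)
E
```

```text
key (array([ 571.8, -157.9]), array([15.8, 28. ]), 87.7)
button (array([599.7, -30. ]), array([31.1, 31. ]), 15.5) [56.29075739 61.70417705 62.91291287]
switch (array([ 626. , -159.4]), array([48.1, 53.6]), 88.5)
at [ 572.3 -155.2  157.6] yaw 88.5 -> [-0.0212  0.1286  0.0647] roll -0.0
```

View pics/w4.png

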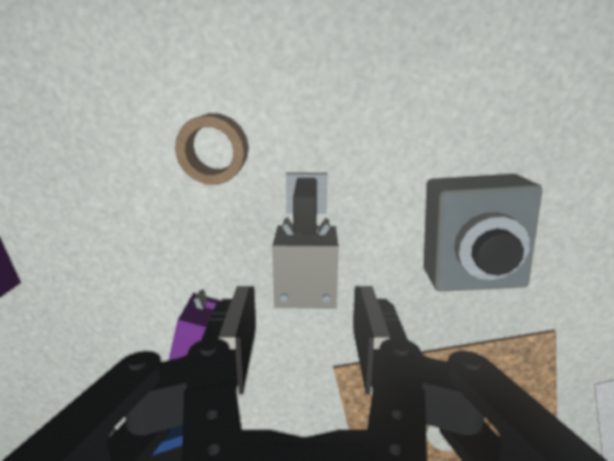

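The tongue is about 31.7 mm in and straight, with the key at (305,210). Now the button at (500,250).

Emit:
{"api": "move_arm", "payload": {
  "targets": [
    [-0.004,0.03,0,0],
    [-0.01,0.06,0,0],
    [-0.016,0.09,0,0],
    [-0.022,0.1275,0.02,0],
    [-0.022,0.1275,0.05,0],
    [-0.022,0.1275,0.065,0],
    [-0.022,0.1275,0.065,0],
    [-0.022,0.1275,0.065,0]
  ],
  "grip": 0.0
}}

```text
clock: 42.2
eef_pos: [598.5, -30.1, 88.8]
orientation: [0.013, 1.0, -0.013, 0.011]
ft_force: [0.1, -0.0, 0.8]
finger_gap: 0.3
```

```bash
python3 -c "
from h import *
plan(599.7,-30,62,88.5);plan(599.7,-30,56,88.5)"
```

```text
at [598.5 -30.1  88.8] yaw 88.5 -> [-0.0006  0.0008  0.0268] roll -0.0
at [598.5 -30.1  88.8] yaw 88.5 -> [-0.0004  0.001   0.0328] roll -0.0
```

Emit:
{"api": "move_arm", "payload": {
  "targets": [
    [0,0.001,0.015,0],
    [0,0.001,0.025,0],
    [0,0.001,0.029,0],
    [0,0.001,0.032,0],
    [0,0.001,0.034,0],
    [0,0.001,0.035,0]
  ]
}}

```text
clock: 42.8
eef_pos: [599.4, -30.2, 55.9]
orientation: [0.013, 1.0, -0.014, 0.012]
ft_force: [-6.6, 0.5, 18.7]
finger_gap: -0.0
```

18.7 N at 6 mm below the top: fully pressed, on its stop. Backing off and checking.

Emit:
{"api": "move_arm", "payload": {
  "targets": [
    [0,0,0,0],
    [0,0,-0.02,0],
    [0,0,-0.06,0],
    [0,0,-0.1,0],
    [0.04,0,-0.13,0],
    [0.08,0,-0.13,0],
    [0.12,0,-0.13,0],
    [0.12,0,-0.13,0]
  ]
}}

```text
clock: 43.6
eef_pos: [470.5, -22.5, 182.5]
orientation: [0.013, 1.0, -0.013, 0.009]
ft_force: [-0.3, -0.2, -1.6]
finger_gap: 0.2
```

```bash
python3 - <<'E'
from h import *
p=env.get_image("wrist"); w=cloud(p)
for n,a in (("key",(572,-158,30,48,62)),("button",(600,-30,20,52,75))):
    q=near(w,*a); print(n,rect(q) if len(q)>9 else 0,np.percentile(q[:,2],[50,95]) if len(q) else 0)
p=env.get_image("top"); w=cloud(p).reshape(-1,3); save(p,"t3.png",[90,80,460,290],2)
r=R.from_euler("z",-4.9,degrees=True).as_matrix(); l=(w-[511,194,0])@r
l=l[(abs(l[:,0])<86)&(abs(l[:,1])<94)&(l[:,2]<90)]; print("flap",np.polyfit(l[:,0],l[:,2],1))
print(st()["ft_force"],st()["clock"])
E
```

```text
key (array([ 570.9, -157.5]), array([16.3, 28.4]), 88.1) [55.66346809 56.8822907 ]
button 0 0
flap [2.79619506e-04 7.13119765e+01]
[ 0.60410271 -0.56509722 -0.07575363] 43.7
```

View pics/t3.png

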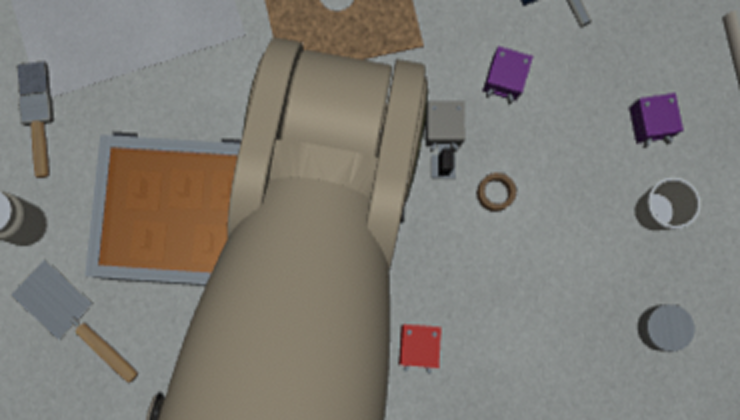

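Flap shut, coupons standing under the pane, tongue in the switch at (445,160), bystanders in place. One numeric check of the button from the side camera, then hand in.

```bash
python3 - <<'E'
from h import *
p=env.get_image("side"); w=cloud(p)
q=near(w,599,-29,14,52,75); print("button top z",len(q),np.percentile(q[:,2],[50,90]).round(1) if len(q) else 0)
q=near(np.load("sidew.npy"),599,-29,14,52,75); print("at start",len(q),np.percentile(q[:,2],[50,90]).round(1))
q=near(w,572,-158,30,48,62); print("key",rect(q))
print(env.job_done())
E
```

```text
button top z 73 [61.5 64.7]
at start 74 [61.6 64.7]
key (array([ 570.3, -156.2]), array([18., 27.]), 75.9)
the job is handed in; nothing more can be done
None
```

I did every step in order and handed the job in at about 44 s of the 210 s. It reports no verdict.

- **Coupons:** All five stand on the box's floor, upright and clear of each other. I gripped each with 25 N.
- **Flap:** I pushed it shut from behind and pressed it down with about 28 N. Its top face is level to 0.001 rad or less, and it stayed down after I let go.
- **Key:** After release the tongue measured about 31 to 32 mm into the grey switch's slot and straight to within about 1°.
- **Start button:** I pressed it to its stop with about 19 N, more than the 5 N it needs. It is back at its starting height (61.5 mm against 61.6 mm).
- **Bystanders:** They look untouched in the last top picture, though I did not measure them again.

**Checks that disagreed or failed:**
- The last side-camera reading put the key 14° off straight. It covers few pixels from that angle; the wrist camera read straight before and after the button press, so I trusted that.
- The button was out of the wrist camera's last view, so I checked its release from the side camera only.

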